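Put the embossing dies away face down and shut the die tray

ROBOT

A 6-joint arm with a two-finger parallel gripper is mounted at the origin on the work surface. World frame = base frame: x ahead of the robot, y to its left, z up, the work surface at z = 0. Lengths are in mm, angles in rad, forces in N, time in s.
With the tool pointing down it reaches from about 300 to 775 mm from the base axis. Payload 14.6 kg.
Tool frame: the origin (TCP) lies at the very end of the fingers, on their centre line; the grasp point (between the pads) lies 19 mm behind it; z points along the fingers, y is the direction in which the jaws open and shut (so a half turn about z gives the same grasp; the last joint's range is limited). The gripper opens to 94 mm and grips with 3 to 60 N. Pads are 16 mm wide; open, the fingers measure 119 mm over their backs; the gripper's body (75 mm by 177 mm) begins 78 mm behind the grasp point.
Start: joints at [-1.238, 0.3, 1.521, -0, 1.321, -0.067], TCP at [214.071, -506.619, 205.446] pointing down, gripper open.
Joint ranges: [-3.03, 3.03], [-0.79, 2.21], [0.23, 2.52], [-1.04, 4.18], [0, 3.07], [-2.55, 2.55]. Speed limits (rad/s): [2.22, 2.22, 2.57, 3.14, 3.14, 3.14].

INTERFACE

Orientations are given as [roll, pitch, yaw] about the fixed x, y, z axes, in that order (R = Rz(yaw) Ry(pitch) Rx(roll)).
In Python, from cell import manip gives the robot as it stands.
- The arm moves only by the shell command python3 -m inch 'ROWS' [FORCE]. ROWS is a JSON object of lists of equal length, an entry for each row: "grip": the opening, from -1 (shut) to 1 (fully open), so that 0 is half open; "travel": the shift along the world's x, y, z in cm, a list of three; "turn": the turn, a rotation vector about the world's x, y, z in degrees, a list of three. A call has 1 to 10 rows; each row is the pose to reach, as a shift and turn from the pose measured when the call began; what a row does not reach only later rows make up. A row lasts 1/8 s, in which the tool goes at most 62.5 mm and 10.7 degrees, less where a joint would pass 70% of its speed; a pose out of reach is approached as far as the arm can. A call with a gripper value outside its range is refused whole. The fingers move at their own pace and stop on an object; FORCE is the grip in N (left out, the last holds). Time passes only in rows, so rows that repeat a pose let the fingers close. It gives the time, the measured TCP pose, the force and the opening at its end, in the units of the state.
- manip.read_state(): the state, without advancing time (a new reading comes with each control period).
- manip.camera(name): name is "scene" or "top"; returns (picture, depth): 400x640x3 uint8, red, green, blue; 400x640 float32, mm along the optical axis (not along the pixel's ray), 0 where there is no reading.
- manip.calibration(name): a dict with "fx", "fy", "cx", "cy" (pixels), "k1" (the pictures are not rectified: a ray, as slopes to the right and down, at radius r is drawn at 1 + k1 r^2 times it, then the intrinsics apply), "world_from_camera" (4x4, takes a point from camera to world coordinates). Camera axes: x right, y up, looking along -z (the intrinsics and any distortion apply to the point x, -y, -z); pixel columns grow to the right and rows downward; lengths in mm; the calibration is good to about 2 mm. A picture is of the moment at which its call begins. calibration takes no time and is no camera call.
- manip.sign_off(): hands the job in, once; it reports no verdict.
Trained networks look in the newest picture that a camera, given by its name, has taken for a name from the list of things; names that differ only in an ending like _2 or _b are one class to them, and where a whole thing is asked for, a point or a joint stands for the part that bears it (a point fixed in the world has none). Each returns a list of dicts, best first, with "p" (0 to 1); they miss things now and then, are a little off and sometimes report something else, mostly with a low value. They report only what shows in the picture. A call takes as long as a camera call. They do not tell look-alikes from the thing itself.
- manip.look_for(camera, label): "bbox" ([left, top, right, bottom] in pixels, round what is visible of it).
The state is a dict: "clock": time; "joints": joint angles; "qd": joint speeds; "effort": joint torques, N m; "eef_pos": TCP position; "eef_rot": TCP orientation; "wrist_force": force on the tool from outside, world axes, zero at the start; "moment": the same for the moment, N m; "finger_gap": finger opening in mm.
Only numpy, scipy, OpenCV 4.12 (cv2) and the standard library are available. Lean on these libraries where they do the work, as an engineer would, in place of code of your own. Each camera call takes 0.05 s, during which the arm holds its last target.

TASK

Swing the green cover of the die tray up until it stands upright, then turn over every embossing die that lies on the bench and lay it flat on the tray's grey felt pad with its brass face down, each die resting on the felt and none on another. You can stand a die on end in the slotted stand to change your grip while turning it. When all the dies are in, fold the cover fully down over them, and leave the other things on the bench where they are.

Things in the scene. Friction and masses are not known exactly. Their poses are not given: they have to be found in the camera images.
- die_a_mid (a point): middle of the first embossing die: a flat rectangular metal plate 80 x 50 x 12 mm, about 0.15 kg, with a brass face carrying a raised diamond pattern and a blue painted back. The point lies at its very centre (6 mm under either face); own x runs along the 80 mm length, own y across the 50 mm width, own z out of the brass face (z up = brass face up, as at the start). A die may be absent
- die_b_mid (a point): middle of the second embossing die: a flat rectangular metal plate 80 x 50 x 12 mm, about 0.15 kg, with a brass face carrying a raised diamond pattern and a blue painted back. The point lies at its very centre (6 mm under either face); own x runs along the 80 mm length, own y across the 50 mm width, own z out of the brass face (z up = brass face up, as at the start). A die may be absent
- die_c_mid (a point): middle of the third embossing die: a flat rectangular metal plate 80 x 50 x 12 mm, about 0.15 kg, with a brass face carrying a raised diamond pattern and a blue painted back. The point lies at its very centre (6 mm under either face); own x runs along the 80 mm length, own y across the 50 mm width, own z out of the brass face (z up = brass face up, as at the start). A die may be absent
- pad (a point): centre of the felt pad's top surface in the die tray, 20 mm above the bench. The pad is level, 170 mm along own x by 340 mm along own y, inside a rim that stands 6 mm above the felt; own z up, own +x points to the hinge side (away from the robot). Three dies fit in a row along own y, their lengths along own y. The tray is fixed to the bench
- cover (a joint): angle of the tray's cover (rad): 0 folded fully down over the pad, 1.57 upright, stops at 0 and 1.95. The hinge is stiff (about 0.6 N m): the cover stays wherever it is left. The cover is a green panel with a white inlay, 180 mm from hinge to free edge, 350 mm wide along the hinge, 6 mm thick; when down its underside is 28 mm above the felt
- cover_bar (a point): middle of the cover's pull bar: a yellow round bar 12 mm in diameter, 140 mm free length, parallel to the hinge, carried by two arms beyond the free edge, 225 mm from the hinge line and 45 mm past the panel's edge; it can be pinched from above and turns between the fingers as the cover swings
- cover_hinge (a point): middle of the cover's hinge line, which runs along the pad's own y, at the far side of the tray, 48 mm above the bench. With the cover at 0 the pull bar lies 225 mm from here towards the pad's own -x and 3 mm higher; opening swings it up and over towards own +x
- slot (a point): centre of the floor of the slot of the fixed die stand, 10 mm above the bench. The slot is 17 mm wide across own y, runs along own x (open at both ends, 36 mm long), own z up. Its two aluminium walls reach 40 mm above the bench and carry orange lips flared outward to 52 mm height, about 42 mm apart over the top. A die stood on end in it (length upright, thickness across own y) sticks out on top and by 7 mm at either side. The dark base plate is 90 x 90 x 4 mm
- flask: blue drinking flask, 66 mm across, 175 mm tall, bystander; origin at the centre of its underside
- glue: white glue bottle with red cap, 48 mm across, 130 mm tall, bystander; origin at the centre of its underside
- tape_roll: yellow roll of tape, 110 mm across, 45 mm high, lying flat, bystander; origin at the centre of its underside
- brush: hand brush lying on the bench, bystander; origin at the middle of its underside
- mallet: hammer lying on the bench, bystander; origin at the middle of its underside
- weight: dark steel weight, 60 mm across, 40 mm high, bystander; origin at the centre of its underside
- swatches: cardboard box of swatches, 90 x 70 x 30 mm, bystander; origin at the centre of its underside
- die_a: the die of point die_a_mid; origin at the centre of its blue back
- die_b: the die of point die_b_mid; origin at the centre of its blue back
- die_c: the die of point die_c_mid; origin at the centre of its blue back
Mind the look-alikes: they are no part of the job. What is shaped like the die_c but red or turquoise is not meant.

How it is judged:
By the outcome, as a careful person would: the job done as asked, in the order asked, and still so for the second after the job is handed in, with the robot touching nothing.
Of die_a, die_b, die_c only 2 to 3 are there at a start; the rules pass over those that are not, and their reading is None.
At some moment in a run one of die_a, die_b, die_c may be knocked a few centimetres aside while the robot is not near it.
Once in a run the grip may slacken for a moment while it holds something.
It also fails if it takes over 210 s, if anything falls off the work surface, if the arm or the gripper's body presses on something with over 40 N, if the wrist force passes 120 N, or if a joint passes its speed limit or range.

## Working session

There is one attempt and no reset: what is moved stays moved. The work goes in short steps, Python scripts to look and compute and a shell command to move; the robot and the scene stay as the last step left them, time stands still between calls to the robot, and variables do not carry over. Pictures are saved under pics/ and viewed, and the job is handed in when it is done.

```bash
ls; mkdir -p pics; python3 - <<'E'
from cell import manip
import cv2
print(manip.read_state())
for n in("scene","top"):
    p,d=manip.camera(n); cv2.imwrite(f"pics/{n}0.png",p[:,:,::-1]); c=manip.calibration(n);print(n,c)
E
```

```text
pics
{'clock': 0.0, 'joints': array([-1.23757469e+00,  3.00474942e-01,  1.52154695e+00, -1.40464895e-05,
        1.32072403e+00, -6.66126437e-02]), 'qd': array([-0.00049497,  0.00020769,  0.000458  ,  0.00043563, -0.00045261,
        0.00103713]), 'effort': array([ 3.68675855e-04, -5.31807268e+01, -3.52736449e+01,  7.08416803e-02,
        2.43924907e-02, -8.80518724e-05]), 'eef_pos': array([ 213.9998321 , -506.38222825,  204.89866903]), 'eef_rot': array([-3.14044104e+00, -6.31901890e-05,  3.99837728e-01]), 'wrist_force': array([ 0.25112729, -0.1114476 ,  0.4270528 ]), 'moment': array([-0.00275225,  0.02215723, -0.00437029]), 'finger_gap': 93.61095734438132}
scene {'fx': 396.9989120578674, 'fy': 396.9989120578674, 'cx': 319.5526204636295, 'cy': 198.93375511439407, 'k1': 0.004712685816780513, 'world_from_camera': array([[ 5.16298853e-01, -4.84703638e-01,  7.06043822e-01,
         1.54198978e+03],
       [ 8.56150799e-01,  2.71900361e-01, -4.39404144e-01,
        -6.16282083e+02],
       [ 2.10072170e-02,  8.31343838e-01,  5.55361251e-01,
         8.38927909e+02],
       [ 0.00000000e+00,  0.00000000e+00,  0.00000000e+00,
         1.00000000e+00]])}
top {'fx': 513.1482450170944, 'fy': 513.1482450170944, 'cx': 329.00469464780514, 'cy': 197.6561106724037, 'k1': -0.17140793478172678, 'world_from_camera': array([[-2.01359648e-02,  9.87818242e-01, -1.54303806e-01,
         2.96483108e+02],
       [-9.99772212e-01, -2.09864809e-02, -3.88487260e-03,
         5.76205284e-01],
       [-7.07584191e-03,  1.54190432e-01,  9.88015811e-01,
         1.65005380e+03],
       [ 0.00000000e+00,  0.00000000e+00,  0.00000000e+00,
         1.00000000e+00]])}
```

View pics/scene0.png

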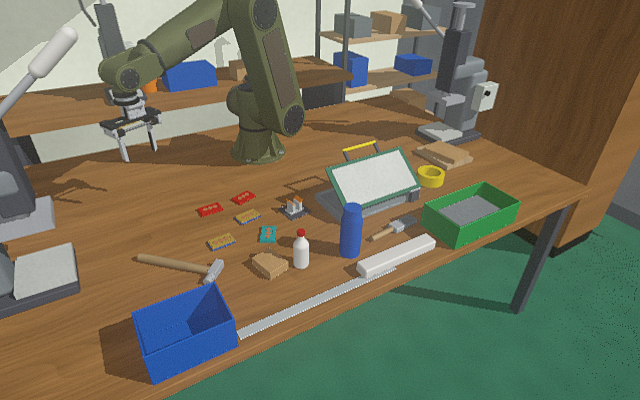

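View pics/top0.png

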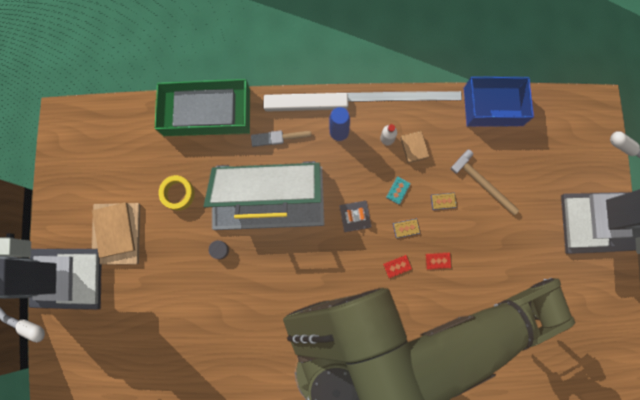

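```bash
cat > h.py <<'E'
from cell import manip
import cv2, numpy as np
def cloud(n,img=False):
    p,d=manip.camera(n); c=manip.calibration(n)
    K=np.array([[c['fx'],0,c['cx']],[0,c['fy'],c['cy']],[0,0,1.]])
    v,u=np.mgrid[0:400,0:640]
    uv=np.stack([u,v],-1).reshape(-1,1,2).astype(np.float64)
    r=cv2.undistortPoints(uv,K,np.array([c['k1'],0,0,0.])).reshape(400,640,2)
    P=np.stack([r[...,0]*d,-r[...,1]*d,-d,np.ones_like(d)],-1)
    W=(P@c['world_from_camera'].T)[...,:3]
    W[d<=0]=np.nan
    return p,d,W
def crop(p,box,s,name):
    l,t,r,b=box
    cv2.imwrite(name,cv2.resize(p[t:b,l:r,::-1],None,fx=s,fy=s,interpolation=cv2.INTER_CUBIC))
def st():
    s=manip.read_state(); print({k:np.round(v,3) for k,v in s.items() if k in('clock','joints','eef_pos','eef_rot','wrist_force','finger_gap')})
E
python3 - <<'E'
from h import *
for n in('top','scene'):
    p,d,W=cloud(n)
    np.save(f'W_{n}.npy',W); np.save(f'p_{n}.npy',p)
    for l in ['die_a_mid','cover_bar','slot','cover','pad','flask','glue','weight','tape_roll','swatches','mallet','brush']:
        try:
            for o in manip.look_for(n,l)[:5]:
                b=[int(round(x)) for x in o['bbox']]
                u,v=(b[0]+b[2])//2,(b[1]+b[3])//2
                print(n,l,round(o['p'],2),b,np.round(W[min(v,399),min(u,639)]))
        except Exception as e: print(n,l,e)
    if n=='top': crop(p,(330,140,470,290),5,'pics/c_top0.png')
    else: crop(p,(190,180,320,280),6,'pics/c_sc0.png')
E
```

```text
top die_a_mid 0.63 [432, 190, 457, 211] [ 537. -367.    9.]
top slot 0.61 [341, 201, 375, 233] [485. -84.  35.]
top cover 0.82 [208, 164, 321, 219] [559. 202. 129.]
top cover 0.66 [330, 105, 350, 141] [753. -31. 172.]
top cover 0.52 [206, 162, 325, 231] [541. 197. 143.]
top pad 0.67 [202, 158, 326, 234] [541. 201. 140.]
top flask 0.71 [332, 109, 353, 144] [753. -38. 138.]
top flask 0.61 [452, 152, 517, 215] [ 588. -500.   24.]
top glue 0.52 [382, 126, 399, 145] [ 735. -189.   91.]
top glue 0.5 [332, 109, 352, 141] [753. -37. 150.]
top glue 0.29 [341, 200, 374, 233] [491. -82.   9.]
top weight 0.74 [210, 243, 228, 258] [388. 359.  35.]
top tape_roll 0.78 [158, 177, 192, 209] [580. 517.   2.]
top swatches 0.58 [401, 132, 429, 162] [ 710. -277.   31.]
top swatches 0.17 [159, 175, 195, 211] [581. 512.  -2.]
top mallet 0.93 [450, 152, 519, 215] [ 588. -500.   24.]
top mallet 0.3 [330, 108, 349, 140] [752. -28. 165.]
top brush 0.88 [251, 134, 310, 146] [745. 164.  26.]
scene die_a_mid 0.53 [205, 232, 233, 249] [ 532. -366.    8.]
scene cover_bar 0.66 [325, 142, 421, 208] [584. 206. 116.]
scene slot 0.84 [277, 195, 311, 220] [514. -83.  31.]
scene slot 0.46 [313, 139, 421, 221] [593. 172. 109.]
scene cover 0.88 [324, 144, 422, 210] [589. 202. 111.]
scene cover 0.22 [313, 140, 420, 222] [597. 165. 109.]
scene flask 0.69 [343, 203, 363, 255] [807. -39. 115.]
scene glue 0.57 [291, 230, 312, 267] [ 775. -198.   85.]
scene weight 0.57 [316, 140, 421, 219] [588. 180. 109.]
scene tape_roll 0.95 [414, 163, 443, 186] [552. 532.  12.]
scene swatches 0.82 [254, 246, 290, 278] [ 732. -272.   30.]
scene mallet 0.66 [135, 253, 223, 286] [ 596. -512.    3.]
scene mallet 0.59 [237, 209, 258, 228] [ 470. -244.   12.]
scene brush 0.59 [370, 215, 420, 239] [774. 164.  22.]
```

View pics/c_top0.png

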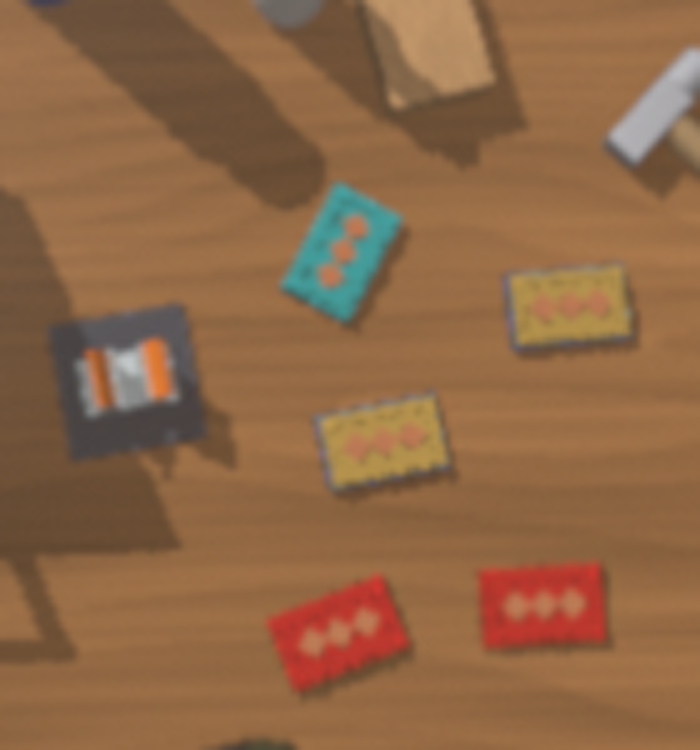

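View pics/c_sc0.png

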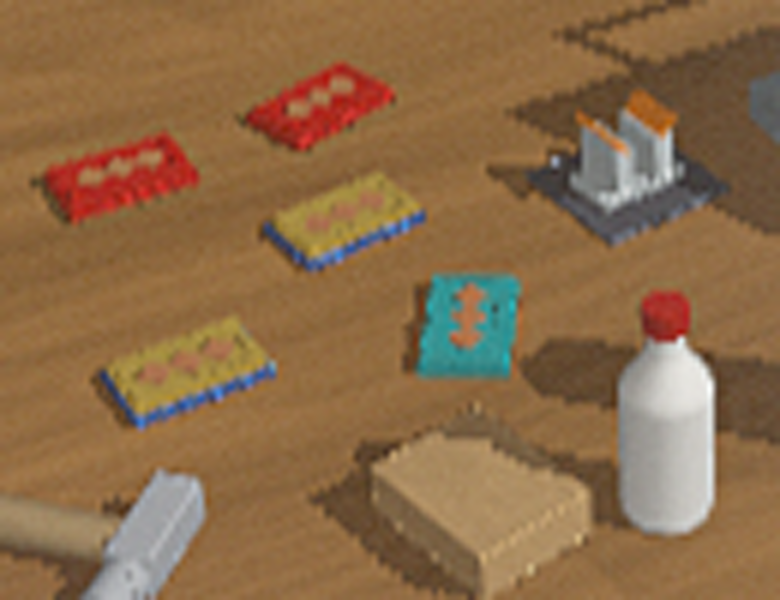

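```bash
python3 - <<'E'
from h import *
p=np.load('p_top.npy');W=np.load('W_top.npy')
hsv=cv2.cvtColor(p,cv2.COLOR_RGB2HSV)
m=np.zeros((400,640),np.uint8)
def rect(m,W,z0=12):
    n,lab,stt,cen=cv2.connectedComponentsWithStats(m)
    for i in range(1,n):
        if stt[i,4]<60: continue
        P=W[lab==i]; P=P[~np.isnan(P[:,0])]
        r=cv2.minAreaRect(P[:,:2].astype(np.float32))
        print(stt[i],np.round(np.median(P,0),1),np.round(r[0],1),np.round(r[1],1),round(r[2],1))
for n in('top','scene'):
    p=np.load(f'p_{n}.npy');W=np.load(f'W_{n}.npy')
    hsv=cv2.cvtColor(p,cv2.COLOR_RGB2HSV)
    # dies: height 6..25, box region
    m=((W[...,2]>6.5)&(W[...,2]<25)&(W[...,0]>300)&(W[...,0]<620)&(W[...,1]<-120)&(W[...,1]>-450)).astype(np.uint8)
    print(n);rect(m,W)
    # yellow bar
    h,s,v=cv2.split(hsv)
    m=((h>22)&(h<34)&(s>150)&(v>140)&(W[...,1]<400)&(W[...,1]>0)&(W[...,0]<600)).astype(np.uint8)
    print('bar');n_,lab,stt,cen=cv2.connectedComponentsWithStats(m)
    for i in range(1,n_):
        if stt[i,4]>20:
            P=W[lab==i];P=P[~np.isnan(P[:,0])];print(stt[i],np.round(np.median(P,0)),np.round(P.min(0)),np.round(P.max(0)))
    # cover plane fit (white inlay)
    b=(220,172,310,198) if n=='top' else (345,165,400,195)
    P=W[b[1]:b[3],b[0]:b[2]].reshape(-1,3);P=P[~np.isnan(P[:,0])]
    c=np.median(P,0);u_,s_,vt=np.linalg.svd(P-P.mean(0),full_matrices=False);print('cover n',vt[2],P.mean(0),s_)
p=np.load('p_scene.npy');crop(p,(300,130,440,230),5,'pics/c_sc1.png')
p=np.load('p_top.npy');crop(p,(190,150,380,250),4,'pics/c_top1.png')
E
```

```text
top
[386 177  25  28 270] [ 573.2 -216.6   10.6] [ 575.  -217.6] [49.8 87.6] 60.2
[431 191  25  19 282] [ 534.5 -364.4   10.5] [ 536.7 -364.6] [56.4 76.2] 3.5
[393 217  28  21 296] [ 448.5 -238.3   10.5] [ 450.5 -239. ] [55.4 82.1] 13.0
[426 253  26  16 267] [ 340.8 -338.    11. ] [ 340.6 -339.6] [47.5 79.2] 1.8
[385 256  27  19 282] [ 327.5 -207.8   10.7] [ 329.4 -207.2] [53.2 80.3] 12.3
bar
[235 213  52   5 164] [478. 207. 191.] [473. 130. 183.] [484. 279. 200.]
cover n [-0.60698569 -0.01049042 -0.79464352] [581.90782476 203.31959019 112.3398814 ] [3888.35977964 1636.74857259  117.15756128]
scene
[231 191  24  13 168] [ 335.2 -205.8   12.3] [ 331.9 -204.5] [50.2 77.9] 18.9
[197 202  26  14 197] [ 348.2 -338.2   11.8] [ 338.4 -336.6] [65.5 78.6] 1.8
[234 208  27  16 211] [ 455.8 -238.6   12.1] [ 449.2 -238.5] [62.8 81.1] 13.8
[260 226  16  15 220] [ 580.7 -216.4   12.4] [ 578.  -216.2] [49.4 74.5] 60.0
[207 233  29  17 265] [ 541.6 -364.6   12.1] [ 539.5 -362.5] [51.7 80.4] 1.8
bar
[342 140  34  11 105] [484. 211. 191.] [190. 134.   0.] [491. 399. 197.]
cover n [-0.60298947 -0.01136287 -0.79766821] [595.39145378 194.49065767 106.48762244] [2664.17707133 1376.09884902   98.51084454]
```

View pics/c_top1.png

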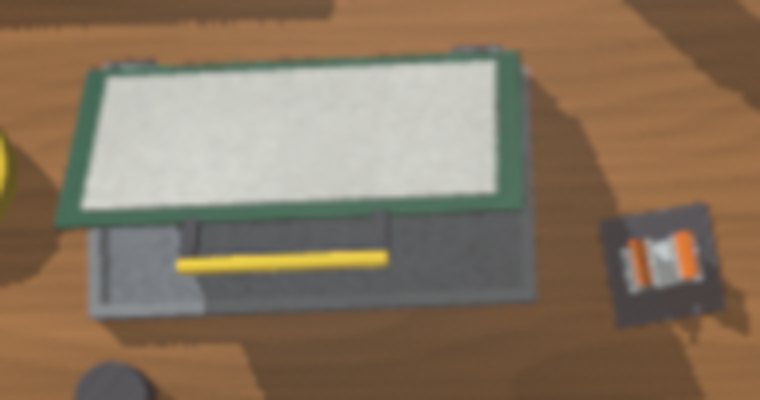

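View pics/c_sc1.png

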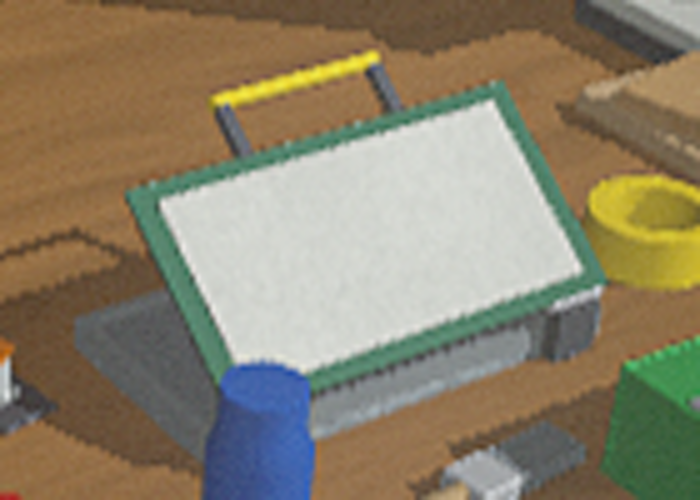

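```bash
python3 - <<'E'
from h import *
for n in('top','scene'):
    p=np.load(f'p_{n}.npy');W=np.load(f'W_{n}.npy');h,s,v=cv2.split(cv2.cvtColor(p,cv2.COLOR_RGB2HSV))
    reg=(W[...,0]>420)&(W[...,0]<560)&(W[...,1]>-150)&(W[...,1]<-20)
    o=reg&(h>5)&(h<18)&(s>170)&(v>120)&(W[...,2]>25)
    nn,lab,stt,cen=cv2.connectedComponentsWithStats(o.astype(np.uint8))
    for i in range(1,nn):
        P=W[lab==i]
        if len(P)>4: print(n,'lip',len(P),np.round(P.mean(0),1),np.round(P.min(0)),np.round(P.max(0)))
    w=reg&(W[...,2]>25)
    P=W[w];print(n,'walls',len(P),cv2.minAreaRect(P[:,:2].astype(np.float32)),P.mean(0))
    b=reg&(s<70)&(W[...,2]<22)&(v<110)&(W[...,2]>-5)
    P=W[b]; print(n,'base',len(P),cv2.minAreaRect(P[:,:2].astype(np.float32)),np.median(P,0))
    # bar
    m=((h>22)&(h<34)&(s>150)&(v>140)&(W[...,2]>150)&(W[...,1]>0)&(W[...,0]<600)&(W[...,0]>400))
    P=W[m]; f=np.polyfit(P[:,1],P[:,0],1);print(n,'bar',f,P.mean(0),P[:,1].min(),P[:,1].max(), np.polyval(f,206))
    # tray points z around 20..30 in front
    m=(W[...,2]>14)&(W[...,2]<32)&(W[...,0]>440)&(W[...,0]<700)&(W[...,1]>0)&(W[...,1]<400)
    P=W[m];print(n,'tray',len(P),cv2.minAreaRect(P[:,:2].astype(np.float32)),np.percentile(P,[1,50,99],axis=0).round(1).tolist())
E
```

```text
top lip 23 [495.8 -93.1  48.2] [479. -99.  39.] [511. -90.  55.]
top lip 12 [490.7 -56.8  45.6] [478. -61.  39.] [503. -52.  51.]
top walls 121 ((492.9432678222656, -74.15567779541016), (36.92643356323242, 48.1579475402832), 8.143552780151367) [492.62604454 -75.14465437  44.3573407 ]
top base 472 ((492.49066162109375, -76.2072982788086), (88.30913543701172, 88.35614013671875), 7.955513000488281) [482.75559941 -74.97188896   2.81898844]
top bar [-2.55054370e-02  4.83279508e+02] [478.02713961 205.93132879 190.34195175] 130.48101762729218 278.63748184697886 478.02538812226516
top tray 2075 ((553.0386962890625, 206.45205688476562), (186.8120574951172, 361.7921142578125), 1.3226709365844727) [[458.7, 27.0, 14.3], [493.7, 190.8, 20.4], [615.5, 381.5, 30.2]]
scene lip 33 [492.9 -55.3  48.1] [473. -62.  39.] [511. -46.  56.]
scene walls 133 ((495.53521728515625, -72.99327087402344), (41.04265213012695, 49.11332702636719), 9.447887420654297) [497.97120941 -71.48908603  39.81949898]
scene base 177 ((498.59576416015625, -72.68927764892578), (93.70819854736328, 91.60153198242188), 6.257138252258301) [520.47024961 -88.61254329   5.54906763]
scene bar [-2.02887298e-02  4.88152772e+02] [483.94441625 207.42334747 190.90541389] 134.15339914128094 286.71258068979637 483.9732941596183
scene tray 820 ((563.2030029296875, 209.22520446777344), (372.4436340332031, 196.7239532470703), 86.91715240478516) [[467.3, 28.5, 14.3], [603.9, 89.4, 22.8], [665.2, 361.5, 30.9]]
```

```bash
python3 -m inch '{"grip":[-0.3,-0.3,-0.3,-0.3,-0.3,-0.3,-0.3,-0.3,-0.3,-0.3],"travel":[[1,4,6],[5,10,9.5],[8,17,9.5],[12,24,9.5],[16,35,9.5],[20,45,9.5],[23,55,9.5],[26.7,71.3,9.5],[26.7,71.3,9.5],[26.7,71.3,9.5]],"turn":[[0,0,8],[0,0,17],[0,0,26],[0,0,35],[0,0,44],[0,0,53],[0,0,60],[0,0,68.3],[0,0,68.3],[0,0,68.3]]}' 20; python3 -c "
from h import *
st()"
```

```text
clock: 2.65
eef_pos: [431.0, 40.8, 300.4]
eef_rot: [3.141, 0.0, 1.592]
wrist_force: [0.9, -0.4, 1.2]
finger_gap: 33.0
{'clock': np.float64(2.65), 'joints': array([ 0.01 , -0.028,  1.674, -0.   ,  1.495, -0.011]), 'eef_pos': array([430.985,  40.807, 300.38 ]), 'eef_rot': array([3.141, 0.   , 1.592]), 'wrist_force': array([ 0.895, -0.351,  1.234]), 'finger_gap': np.float64(33.043)}
```

```bash
python3 -m inch '{"grip":[-0.3,-0.3,-0.3,-0.3,-0.3,-0.3,-0.3],"travel":[[2,6,0],[3.5,11,0],[5,16.6,-2],[5,16.6,-5],[5,16.6,-7],[5,16.6,-7],[5,16.6,-7]],"turn":[[0,0,0],[0,0,0],[0,0,0],[0,0,0],[0,0,0],[0,0,0],[0,0,0]]}'; python3 - <<'E'
from h import *
st()
for n in('top','scene'):
    p,d,W=cloud(n)
    crop(p,(190,150,350,270) if n=='top' else (290,90,450,220),5,f'pics/b_{n}.png')
E
```

```text
clock: 3.52
eef_pos: [481.3, 206.8, 231.5]
eef_rot: [3.139, -0.0, 1.592]
wrist_force: [0.3, -0.0, 1.1]
finger_gap: 32.9
{'clock': np.float64(3.525), 'joints': array([ 0.336,  0.22 ,  1.56 , -0.   ,  1.359,  0.315]), 'eef_pos': array([481.324, 206.83 , 231.503]), 'eef_rot': array([ 3.139, -0.   ,  1.592]), 'wrist_force': array([ 0.307, -0.018,  1.082]), 'finger_gap': np.float64(32.852)}
```

View pics/b_scene.png

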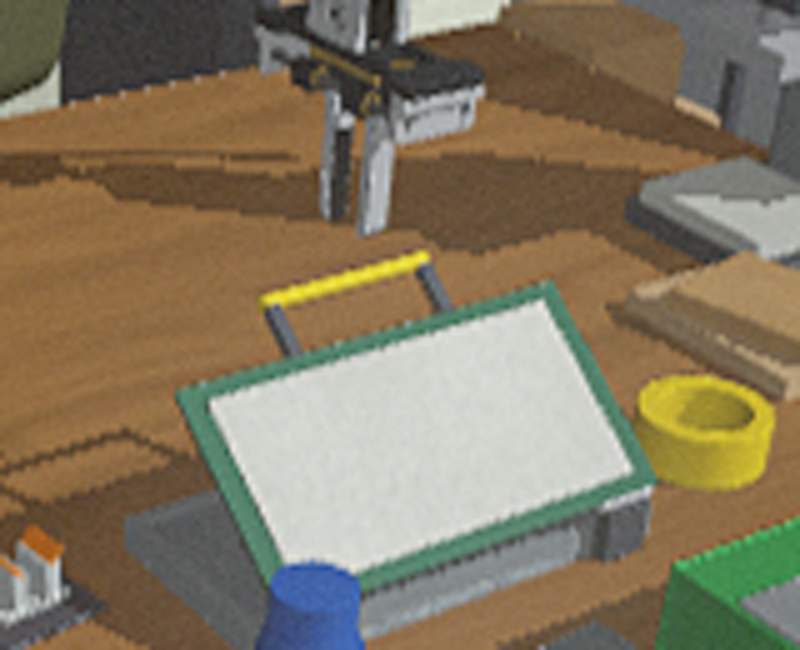

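View pics/b_top.png

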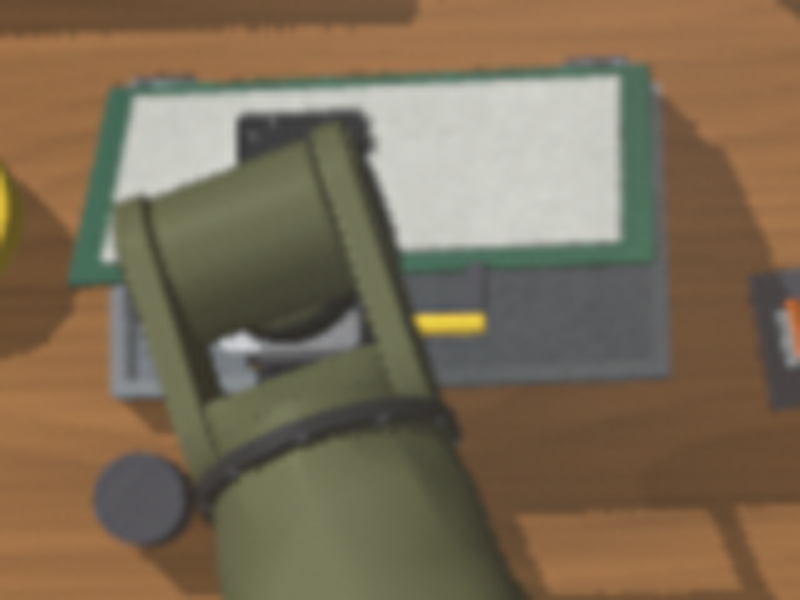

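```bash
python3 -m inch '{"grip":[-0.3,-0.3,-0.3,-0.3,-1,-1,-1,-1,-1,-1],"travel":[[0,0,-3],[0,0,-5],[0,0,-6.4],[0,0,-6.4],[0,0,-6.4],[0,0,-6.4],[0,0,-6.4],[0,0,-6.4],[0,0,-6.4],[0,0,-6.4]],"turn":[[0,0,0],[0,0,0],[0,0,0],[0,0,0],[0,0,0],[0,0,0],[0,0,0],[0,0,0],[0,0,0],[0,0,0]]}' 20; python3 - <<'E'
from h import *
st()
p,d,W=cloud('scene')
crop(p,(290,90,450,220),5,f'pics/b2.png')
E
```

```text
clock: 4.88
eef_pos: [479.6, 206.9, 168.2]
eef_rot: [-3.14, -0.0, 1.592]
wrist_force: [-17.4, -1.3, 11.1]
finger_gap: 11.0
{'clock': np.float64(4.875), 'joints': array([3.370e-01, 2.730e-01, 1.645e+00, 1.000e-03, 1.224e+00, 3.150e-01]), 'eef_pos': array([479.648, 206.886, 168.157]), 'eef_rot': array([-3.14 , -0.   ,  1.592]), 'wrist_force': array([-17.351,  -1.297,  11.118]), 'finger_gap': np.float64(11.021)}
```

View pics/b2.png

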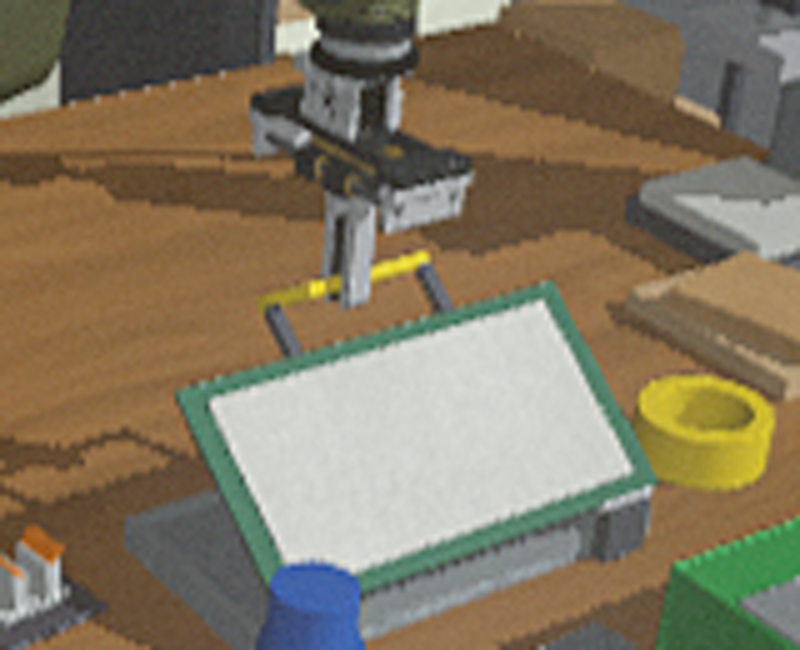

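```bash
python3 - <<'E'
import numpy as np
f=lambda t:np.array([-225*np.cos(t)+3*np.sin(t),225*np.sin(t)+3*np.cos(t)])
for t in [43,49,55,61,67,73,79,85,89,91,92,93]:
    d=f(np.radians(t))-f(np.radians(37.2)); print(t,np.round([d[0]/10,d[0]*.023/10,d[1]/10],2))
E
```

```text
43 [1.49 0.03 1.72]
49 [3.21 0.07 3.34]
55 [5.08 0.12 4.76]
61 [7.09 0.16 5.98]
67 [9.23 0.21 6.99]
73 [11.45  0.26  7.76]
79 [13.74  0.32  8.3 ]
85 [16.08  0.37  8.6 ]
89 [17.65  0.41  8.66]
91 [18.43  0.42  8.65]
92 [18.83  0.43  8.63]
93 [19.22  0.44  8.61]
```

```bash
python3 -m inch '{"grip":[-1,-1,-1,-1,-1,-1],"travel":[[1.45,0.03,1.7],[3.2,0.07,3.3],[5.0,0.12,4.75],[7.0,0.16,5.95],[9.15,0.21,7.0],[9.15,0.21,7.0]],"turn":[[0,0,0],[0,0,0],[0,0,0],[0,0,0],[0,0,0],[0,0,0]]}' 25; python3 - <<'E'
from h import *
st()
p,d,W=cloud('scene')
crop(p,(290,70,450,220),5,f'pics/b3.png')
E
```

```text
clock: 5.68
eef_pos: [572.2, 208.8, 240.1]
eef_rot: [3.14, -0.001, 1.592]
wrist_force: [-2.8, -2.9, 11.7]
finger_gap: 11.3
{'clock': np.float64(5.675), 'joints': array([0.29 , 0.411, 1.292, 0.   , 1.437, 0.269]), 'eef_pos': array([572.24 , 208.844, 240.071]), 'eef_rot': array([ 3.140e+00, -1.000e-03,  1.592e+00]), 'wrist_force': array([-2.849, -2.906, 11.735]), 'finger_gap': np.float64(11.322)}
```

View pics/b3.png

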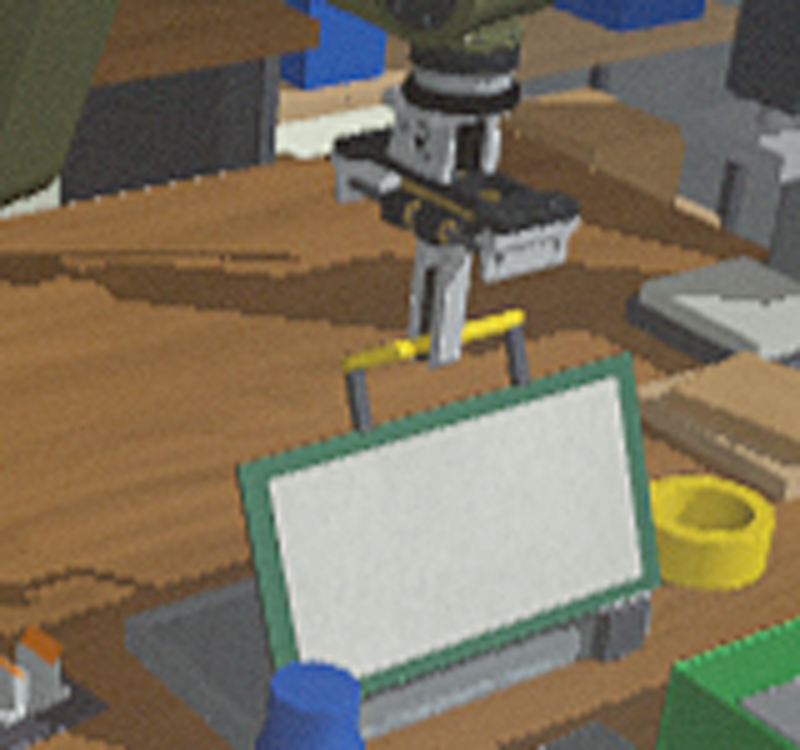

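```bash
python3 -m inch '{"grip":[-1,-1,-1,-1,-1,-1,-1],"travel":[[2.2,0.05,0.75],[4.5,0.11,1.3],[6.85,0.16,1.6],[8.4,0.2,1.65],[9.3,0.21,1.62],[9.3,0.21,1.62],[9.3,0.21,1.62]],"turn":[[0,0,0],[0,0,0],[0,0,0],[0,0,0],[0,0,0],[0,0,0],[0,0,0]]}' 25; python3 - <<'E'
from h import *
st()
p,d,W=cloud('scene')
crop(p,(290,50,450,220),4,f'pics/b4.png')
P=W[155:200,350:400].reshape(-1,3);P=P[np.isfinite(P[:,0])]
med=np.median(P,0);P=P[np.linalg.norm(P-med,axis=1)<90]
vt=np.linalg.svd(P-P.mean(0),full_matrices=False)[2][2];print(vt,np.degrees(np.arctan2(abs(vt[0]),vt[2]*np.sign(vt[0]))))
E
```

```text
clock: 6.6
eef_pos: [665.0, 210.7, 256.7]
eef_rot: [3.139, -0.0, 1.591]
wrist_force: [2.5, -1.8, 4.0]
finger_gap: 11.1
{'clock': np.float64(6.6), 'joints': array([ 0.254,  0.625,  0.94 , -0.   ,  1.574,  0.234]), 'eef_pos': array([665.008, 210.679, 256.698]), 'eef_rot': array([ 3.139, -0.   ,  1.591]), 'wrist_force': array([ 2.475, -1.823,  4.021]), 'finger_gap': np.float64(11.108)}
[ 0.9996766   0.01849555 -0.01745286] 91.0001972438279
```

View pics/b4.png

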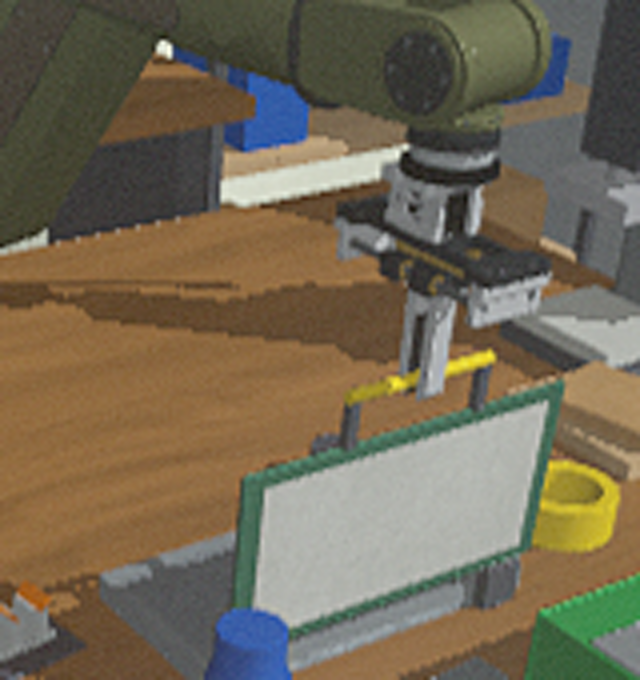

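```bash
cat >> h.py <<'E'
import json,sys
from scipy.spatial.transform import Rotation as Ro
def st(pr=True):
    s=manip.read_state()
    with open('log.jsonl','a') as f: f.write(json.dumps([list(map(float,s['joints'])),list(map(float,s['eef_pos'])),list(map(float,s['eef_rot']))])+'\n')
    if pr: print({k:np.round(v,3).tolist() for k,v in s.items() if k in('clock','joints','eef_pos','eef_rot','wrist_force','finger_gap')})
    return s
R0=Ro.from_euler('z',90,degrees=True)*Ro.from_euler('x',180,degrees=True)
def Rd(beta,phi): return Ro.from_euler('z',beta,degrees=True)*Ro.from_euler('x',phi,degrees=True)*R0
def go(tcp,beta,phi,n=1):
    s=manip.read_state(); R=Ro.from_euler('xyz',s['eef_rot'])
    rv=np.degrees((Rd(beta,phi)*R.inv()).as_rotvec()); d=(np.array(tcp)-s['eef_pos'])/10
    print('travel',[np.round(d*k/n,2).tolist() for k in range(1,n+1)],'turn',[np.round(rv*k/n,1).tolist() for k in range(1,n+1)])
E
python3 -m inch '{"grip":[-0.3,-0.3,-0.3,-0.3,-0.3,-0.3,-0.3],"travel":[[0,0,0],[0,0,0],[0,0,4],[0,0,8],[-4,-5,8],[-8,-10,8],[-12,-15,8]],"turn":[[0,0,0],[0,0,0],[0,0,0],[0,0,0],[0,0,0],[0,0,0],[0,0,0]]}' 25; python3 - <<'E'
from h import *
st()
go((430,-150,250),13.4,-30,8)
E
```

```text
clock: 7.52
eef_pos: [546.1, 63.2, 336.3]
eef_rot: [3.139, -0.001, 1.592]
wrist_force: [0.8, 0.2, 0.8]
finger_gap: 33.3
{'clock': 7.525, 'joints': [0.048, 0.236, 1.303, 0.0, 1.6, 0.027], 'eef_pos': [546.146, 63.192, 336.27], 'eef_rot': [3.139, -0.001, 1.592], 'wrist_force': [0.814, 0.165, 0.802], 'finger_gap': 33.305}
travel [[-1.45, -2.66, -1.08], [-2.9, -5.33, -2.16], [-4.36, -7.99, -3.24], [-5.81, -10.66, -4.31], [-7.26, -13.32, -5.39], [-8.71, -15.99, -6.47], [-10.16, -18.65, -7.55], [-11.61, -21.32, -8.63]] turn [[-3.7, -0.5, 1.5], [-7.5, -0.9, 3.0], [-11.2, -1.4, 4.5], [-14.9, -1.8, 5.9], [-18.7, -2.3, 7.4], [-22.4, -2.8, 8.9], [-26.1, -3.2, 10.4], [-29.9, -3.7, 11.9]]
```

```bash
python3 -m inch '{"grip":[0.5,0.5,0.5,0.5,0.5,0.5],"travel":[[-2.9,-5.3,-2],[-5.8,-10.6,-4.3],[-8.7,-16,-6.5],[-11.6,-21.3,-8.6],[-11.6,-21.3,-8.6],[-11.6,-21.3,-8.6]],"turn":[[-7.5,-0.9,3.0],[-15,-1.8,6],[-22.4,-2.8,8.9],[-29.9,-3.7,11.9],[-29.9,-3.7,11.9],[-29.9,-3.7,11.9]]}' 40; python3 - <<'E'
from h import *
st()
p,d,W=cloud('scene');crop(p,(150,50,350,300),3,'pics/d1.png')
p,d,W=cloud('top');crop(p,(330,140,480,290),4,'pics/d2.png')
E
```

```text
clock: 8.28
eef_pos: [430.6, -149.7, 251.0]
eef_rot: [3.14, 0.523, 1.803]
wrist_force: [1.0, -0.8, 0.3]
finger_gap: 70.1
{'clock': 8.275, 'joints': [-0.137, -0.053, 1.895, -0.535, 1.151, -0.184], 'eef_pos': [430.58, -149.713, 251.01], 'eef_rot': [3.14, 0.523, 1.803], 'wrist_force': [0.998, -0.803, 0.337], 'finger_gap': 70.054}
```

View pics/d1.png

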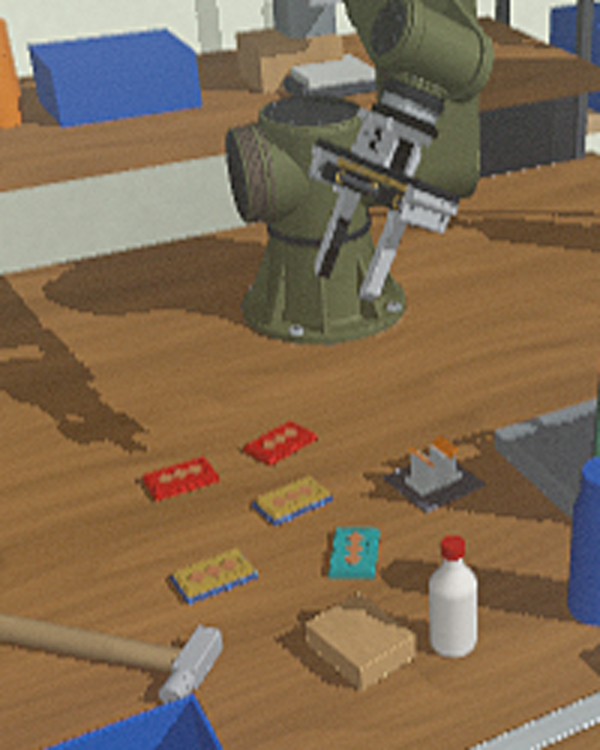

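View pics/d2.png

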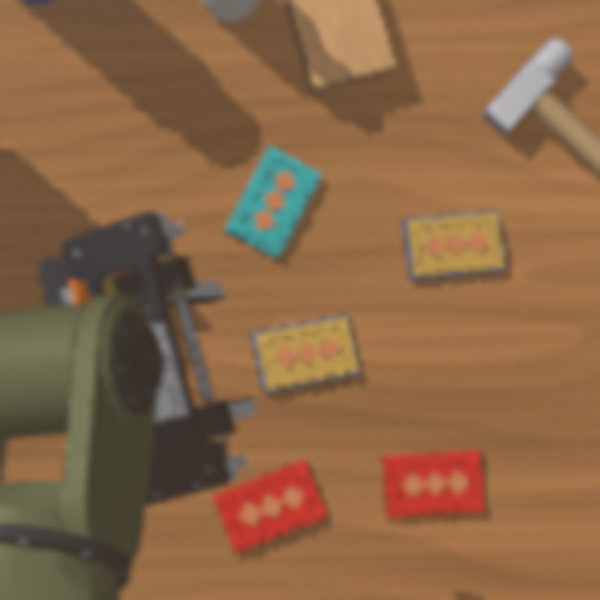

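```bash
cat > kin.py <<'E'
import numpy as np, json
from scipy.spatial.transform import Rotation as Ro
from scipy.optimize import least_squares
def Rm(a,t): return Ro.from_euler(a,t).as_matrix()
def fk(q,P):
    a0,yo,h,L1,ax,L2,d6,s4=P
    R=Rm('z',q[0]);p=R@[a0,yo,h];R=R@Rm('y',q[1]);p=p+R@[0,0,L1];R=R@Rm('y',q[2]);p=p+R@[ax,0,L2]
    R=R@Rm('z',s4*q[3])@Rm('y',q[4]);p=p+R@[0,0,d6];return p,R@Rm('z',-q[5]*s4*0+q[5])
D=[([-1.2376,0.3005,1.5215,0,1.3207,-0.0666],[214,-506.38,204.9],[-3.1404,0,.3998]),
([0.01,-0.028,1.674,0,1.495,-.011],[431,40.8,300.4],[3.141,0,1.592]),([.336,.22,1.56,0,1.359,.315],[481.3,206.83,231.5],[3.139,0,1.592]),
([0.29,0.411,1.292,0,1.437,.269],[572.2,208.8,240.1],[3.14,-.001,1.592]),([.254,.625,.94,0,1.574,.234],[665,210.7,256.7],[3.139,0,1.591])]
D+= [tuple(json.loads(l)) for l in open('log.jsonl')]
if __name__=='__main__':
    for s4 in(1,-1):
        def res(x):
            P=list(x)+[s4];r=[]
            for q,p,e in D:
                pp,R=fk(q,P);r+=list(pp-p)+list(20*(R[:,2]-Ro.from_euler('xyz',e).as_matrix()[:,2]))
            return r
        o=least_squares(res,[0,36,300,400,0,400,200]);print(s4,o.cost,np.round(o.x,1))
    P=list(o.x)
E
python3 kin.py
```

```text
1 0.11585860897430479 [ -0.8  36.6 221.5 424.   40.8 448.3 270.6]
-1 3796.1371335936733 [ 142.    31.8 -279.5  371.2  -34.6  319.3 -198.6]
```

```bash
cat >> kin.py <<'E'
P=[-0.8,36.6,221.5,424.0,40.8,448.3,270.6,1]
LO=np.array([-3.03,-.79,.23,-1.04,0,-2.55]);HI=np.array([3.03,2.21,2.52,4.18,3.07,2.55])
# tool const
q,p,e=D[0]
_,R=fk([*q[:5],0],P); 
best=None
for s6 in(1,-1):
    C=[ (fk([*q[:5],0],P)[1]@Rm('z',s6*q[5])).T@Ro.from_euler('xyz',e).as_matrix() for q,p,e in D]
    sp=max(np.abs(c-C[0]).max() for c in C)
    if best is None or sp<best[0]: best=(sp,s6,C[0])
SP,S6,RC=best
def fkt(q):
    p,R=fk([*q[:5],0],P);return p,R@Rm('z',S6*q[5])@RC
def ik(p,Rt,q0):
    def r(q):
        pp,R=fkt(q);return np.r_[(pp-p)/10,20*(Ro.from_matrix(R.T@Rt).as_rotvec())]
    o=least_squares(r,np.clip(q0,LO+1e-3,HI-1e-3),bounds=(LO,HI));return o.x,np.sqrt(2*o.cost)
E
python3 - <<'E'
from kin import *
from h import Rd
print(SP,S6)
q=[-0.137,-0.053,1.895,-0.535,1.151,-0.184]
def t(name,p,b,f):
    x,c=ik(np.array(p),Rd(b,f).as_matrix(),q)
    a0,yo,h,L1,ax,L2,d6,s4=P
    R=Rm('z',x[0]);pp=R@[a0,yo,h];R=R@Rm('y',x[1]);el=pp+R@[0,0,L1];R=R@Rm('y',x[2]);w=el+R@[ax,0,L2]
    print(name,f,np.round(x,2),round(c,3),'elbow',np.round(el),'wrist',np.round(w))
    return x
for f in(-30,-45): q=t('die1',(445,-218,5.5),13.4,f)
for f in(-30,-45): q=t('die2',(537,-342,5.5),3,f)
q=[-0.137,-0.053,1.895,0,1.151,-0.184]
for f in(0,30,45,60): q=t('slot',(493,-75,72),8,f)
for f in(0,30,45,60): t('slothi',(493,-75,160),8,f)
q=[-0.137,-0.053,1.895,0,1.151,-0.184]
for f in(0,-30,-45,-60): q=t('slot2',(493,-75,72),8,f)
q=[0.137,-0.053,1.895,0,1.151,-0.184]
for f in(0,30,45): q=t('padA',(540,130-22,26),1.3,f)
q=[0.137,-0.053,1.895,0,1.151,-0.184]
for f in(0,30,45): q=t('padB',(540,280-22,26),1.3,f)
E
```

```text
0.0007290449918781116 1
die1 -30 [-0.29  0.41  2.04 -0.88  0.6   0.19] 0.0 elbow [170. -13. 611.] wrist [414. -86. 240.]
die1 -45 [-0.2   0.45  2.02 -1.04  0.75  0.42] 3.082 elbow [189.  -1. 602.] wrist [431. -50. 226.]
die2 -30 [-0.44  0.64  1.63 -0.72  0.74  0.02] 0.0 elbow [244. -74. 561.] wrist [ 530. -207.  240.]
die2 -45 [-0.36  0.68  1.66 -1.04  0.81  0.36] 1.247 elbow [263. -59. 550.] wrist [ 537. -161.  209.]
slot 0 [-0.22  0.35  1.8   0.    1.   -0.36] 0.0 elbow [148.   4. 620.] wrist [493. -75. 343.]
slot 30 [-0.45  0.5   1.66  0.44  1.31 -0.78] 0.0 elbow [200. -57. 593.] wrist [ 512. -209.  306.]
slot 45 [-0.53  0.63  1.59  0.59  1.5  -0.89] 0.0 elbow [232. -95. 565.] wrist [ 520. -264.  263.]
slot 60 [-0.59  0.76  1.51  0.71  1.69 -0.96] 0.0 elbow [ 263. -132.  528.] wrist [ 526. -307.  207.]
slothi 0 [-0.22  0.23  1.72  0.    1.19 -0.36] 0.0 elbow [102.  14. 634.] wrist [493. -75. 431.]
slothi 30 [-0.45  0.39  1.6   0.43  1.47 -0.71] 0.0 elbow [159. -37. 614.] wrist [ 512. -209.  394.]
slothi 45 [-0.53  0.5   1.55  0.59  1.64 -0.8 ] 0.0 elbow [193. -71. 594.] wrist [ 52
[... 372 characters left out ...]
[175.  66. 603.] wrist [466. 114. 263.]
slot2 -60 [ 0.24  0.57  1.83 -1.04  1.26  0.75] 1.83 elbow [212.  90. 579.] wrist [479. 155. 223.]
padA 0 [0.13 0.52 1.68 0.   0.95 0.11] 0.0 elbow [202.  63. 590.] wrist [540. 108. 297.]
padA 30 [-0.12  0.56  1.71  0.61  1.04 -0.5 ] 0.0 elbow [228.  10. 580.] wrist [543. -27. 260.]
padA 45 [-0.22  0.65  1.69  0.83  1.19 -0.72] 0.0 elbow [258. -20. 559.] wrist [544. -83. 217.]
padB 0 [0.38 0.6  1.53 0.   1.01 0.36] 0.0 elbow [209. 124. 570.] wrist [540. 258. 297.]
padB 30 [ 0.16  0.59  1.67  0.67  0.93 -0.29] 0.0 elbow [225.  73. 575.] wrist [543. 123. 260.]
padB 45 [ 0.06  0.65  1.7   0.96  1.04 -0.59] 0.0 elbow [253.  51. 560.] wrist [544.  67. 217.]
```

```bash
cat >> h.py <<'E'
def dies(n):
    p,d,W=cloud(n); h,s,v=cv2.split(cv2.cvtColor(p,cv2.COLOR_RGB2HSV))
    m=((W[...,2]>6.5)&(W[...,2]<25)&(W[...,0]>300)&(W[...,0]<660)&(W[...,1]<-110)&(W[...,1]>-480)).astype(np.uint8)
    nn,lab,stt,cen=cv2.connectedComponentsWithStats(m)
    for i in range(1,nn):
        if stt[i,4]<120: continue
        P=W[lab==i]; r=cv2.minAreaRect(P[:,:2].astype(np.float32))
        print(n,'hue',np.median(h[lab==i]),np.round(cen[i]),stt[i,4],np.round(r[0],1),np.round(r[1],1),round(r[2],1))
    return p
E
python3 - <<'E'
from h import *
dies('top');dies('scene')
go((444.9,-217.6,90),13.4,-30,3)
E
```

```text
top hue 16.0 [465. 169.] 150 [ 636.5 -443.8] [94.1 42.6] 64.8
top hue 89.0 [398. 189.] 269 [ 573.5 -215.8] [49.3 78.8] 62.8
top hue 19.0 [444. 201.] 269 [ 535.6 -364.5] [50.6 78.6] 6.2
top hue 19.0 [406. 228.] 285 [ 450.5 -237.7] [53.3 81.3] 10.2
top hue 3.0 [439. 261.] 265 [ 341.  -338.4] [47.  78.2] 1.6
top hue 2.0 [398. 266.] 281 [ 326.2 -205. ] [50.  81.3] 20.2
scene hue 3.0 [243. 196.] 167 [ 330.6 -202.5] [54.4 82.7] 20.0
scene hue 3.0 [210. 208.] 194 [ 345.9 -336. ] [52.9 78.4] 0.5
scene hue 21.0 [247. 216.] 212 [ 451.2 -237.2] [56.  82.7] 6.3
scene hue 89.0 [268. 233.] 226 [ 579.1 -216.5] [49.7 79.3] 60.2
scene hue 22.0 [220. 241.] 261 [ 537.  -362.9] [54.7 78.8] 4.2
travel [[0.46, -2.28, -5.36], [0.92, -4.55, -10.72], [1.38, -6.83, -16.08]] turn [[0.0, 0.0, -0.0], [0.0, 0.0, -0.0], [0.0, 0.1, -0.0]]
```

```bash
cat >> h.py <<'E'
def pca(n,c,k=3,rad=60):
    out=[]
    for _ in range(k):
        p,d,W=cloud(n)
        m=(W[...,2]>5)&(W[...,2]<22)&(np.hypot(W[...,0]-c[0],W[...,1]-c[1])<rad)
        P=W[m][:,:2]; 
        cc=P.mean(0);w,v=np.linalg.eigh(np.cov(P.T));a=v[:,1];a=a*np.sign(a[1])
        # pixel-extent midpoint along axes
        q=(P-cc)@np.c_[a,[a[1],-a[0]]];mid=(np.percentile(q,2,axis=0)+np.percentile(q,98,axis=0))/2
        cm=cc+mid@np.c_[a,[a[1],-a[0]]].T
        out.append([*cm,*cc,np.degrees(np.arctan2(-a[0],a[1])),len(P)])
    print(n,np.round(np.mean(out,0),1),np.round(np.std(out,0),1))
E
python3 - <<'E'
from h import *
for n in('top','scene'):
    pca(n,(450,-238)); pca(n,(537,-364))
E
```

```text
top [ 447.8 -237.8  448.5 -238.7    9.   364. ] [3.9 1.9 0.6 0.2 5.8 1.6]
top [ 532.7 -365.7  534.2 -364.1    5.9  349. ] [4.2 2.6 0.4 0.4 5.5 7. ]
scene [ 450.2 -236.6  455.7 -238.     6.2  230.7] [2.7 0.2 0.4 0.3 2.7 0.5]
scene [ 539.4 -363.1  541.4 -364.2    2.   283. ] [0.6 0.3 0.2 0.3 1.1 2.8]
```

```bash
cat >> h.py <<'E'
def plane_pts(n,z):
    c=manip.calibration(n);K=np.array([[c['fx'],0,c['cx']],[0,c['fy'],c['cy']],[0,0,1.]])
    v,u=np.mgrid[0:400,0:640]
    r=cv2.undistortPoints(np.stack([u,v],-1).reshape(-1,1,2).astype(float),K,np.array([c['k1'],0,0,0.])).reshape(400,640,2)
    T=c['world_from_camera'];D=np.stack([r[...,0],-r[...,1],-np.ones((400,640))],-1)@T[:3,:3].T
    return T[:3,3]+D*((z-T[2,3])/D[...,2])[...,None]
def fitdie(n,c,z=12,zr=(6,22),k=4):
    fr=[cloud(n) for _ in range(k)]
    Z=np.median([f[2][...,2] for f in fr],0); X=plane_pts(n,z)
    hsv=[cv2.cvtColor(f[0],cv2.COLOR_RGB2HSV).astype(int) for f in fr];h=np.median([a[...,0] for a in hsv],0)
    near=np.hypot(X[...,0]-c[0],X[...,1]-c[1])<60
    m=near&(Z>zr[0])&(Z<zr[1])
    m2=m&~((h>100)&(h<135))   # without blue sides
    for mm in (m,m2):
        P=X[mm][:,:2];cc=P.mean(0);w,v=np.linalg.eigh(np.cov(P.T));a=v[:,1];a=a*np.sign(a[1])
        r=cv2.minAreaRect(P.astype(np.float32))
        print(n,len(P),'cen',np.round(cc,1),'len',np.round(np.sqrt(12*w[::-1]),1),'ang',round(np.degrees(np.arctan2(-a[0],a[1])),1),'rect',np.round(r[0],1),np.round(r[1],1),round(r[2],1))
E
python3 - <<'E'
from h import *
for n in('top','scene'):
    fitdie(n,(450,-238)); fitdie(n,(537,-364))
E
```

```text
top 345 cen [ 449.2 -238.4] len [77.4 48.6] ang 12.4 rect [ 448.8 -238.2] [49.9 79.6] 9.9
top 345 cen [ 449.2 -238.4] len [77.4 48.6] ang 12.4 rect [ 448.8 -238.2] [49.9 79.6] 9.9
top 319 cen [ 535.  -364.2] len [76.5 48. ] ang 5.2 rect [ 534.4 -363.8] [49.9 77. ] 3.9
top 319 cen [ 535.  -364.2] len [76.5 48. ] ang 5.2 rect [ 534.4 -363.8] [49.9 77. ] 3.9
scene 209 cen [ 456.4 -238.2] len [81.8 55. ] ang 11.1 rect [ 456.  -237.7] [55.2 81.1] 10.5
scene 192 cen [ 454.6 -237.6] len [80.2 51.7] ang 11.2 rect [ 454.1 -237.2] [51.6 79.4] 10.5
scene 268 cen [ 541.5 -364.1] len [79.3 54.6] ang 3.1 rect [ 541.4 -363.6] [54.6 79.2] 3.4
scene 250 cen [ 540.2 -363.5] len [78.1 52.1] ang 3.3 rect [ 539.6 -362.9] [51.6 77.7] 3.9
```

```bash
python3 -c "
from h import *
go((445,-216.7,60),11.5,-30,3);go((445,-216.7,5.5),11.5,-30,1)"
```

```text
travel [[0.49, -2.23, -6.34], [0.99, -4.46, -12.69], [1.48, -6.69, -19.03]] turn [[0.0, 0.0, -0.6], [0.0, 0.0, -1.3], [0.0, 0.0, -1.9]]
travel [[1.48, -6.69, -24.48]] turn [[0.0, 0.0, -1.9]]
```

```bash
python3 -m inch '{"grip":[0.5,0.5,0.5,0.5,0.5,0.5,0.5],"travel":[[0.5,-2.2,-6],[1.0,-4.4,-12],[1.48,-6.69,-17],[1.48,-6.69,-20.5],[1.48,-6.69,-23],[1.48,-6.69,-24.45],[1.48,-6.69,-24.45]],"turn":[[0,0,-0.6],[0,0,-1.3],[0,0,-1.9],[0,0,-1.9],[0,0,-1.9],[0,0,-1.9],[0,0,-1.9]]}' 40; python3 - <<'E'
from h import *
st()
p,d,W=cloud('scene');crop(p,(190,150,310,260),6,'pics/d3.png')
p,d,W=cloud('top');crop(p,(330,170,470,290),5,'pics/d4.png')
E
```

```text
clock: 10.75
eef_pos: [444.7, -216.7, 5.0]
eef_rot: [-3.14, 0.524, 1.773]
wrist_force: [-0.3, 0.3, -0.1]
finger_gap: 70.1
{'clock': 10.75, 'joints': [-0.284, 0.413, 2.035, -0.869, 0.619, 0.219], 'eef_pos': [444.708, -216.711, 4.965], 'eef_rot': [-3.14, 0.524, 1.773], 'wrist_force': [-0.259, 0.26, -0.08], 'finger_gap': 70.139}
```

View pics/d3.png

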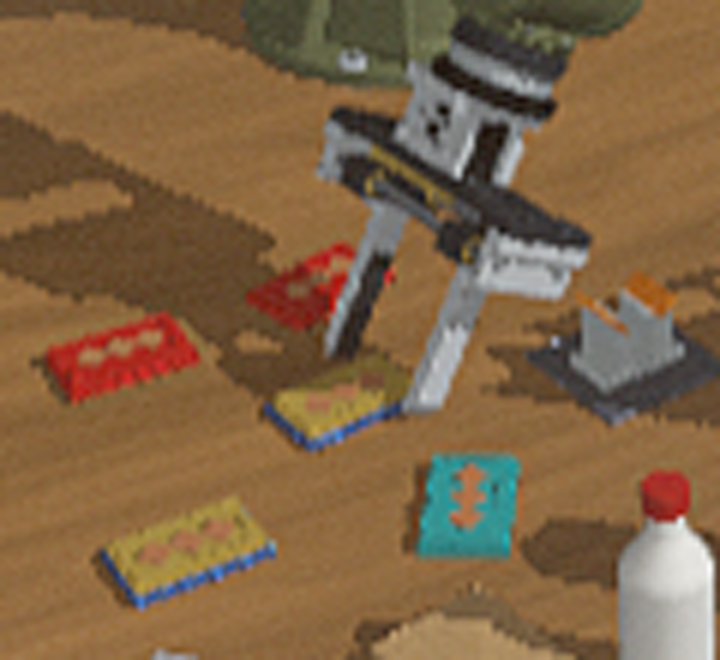

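View pics/d4.png

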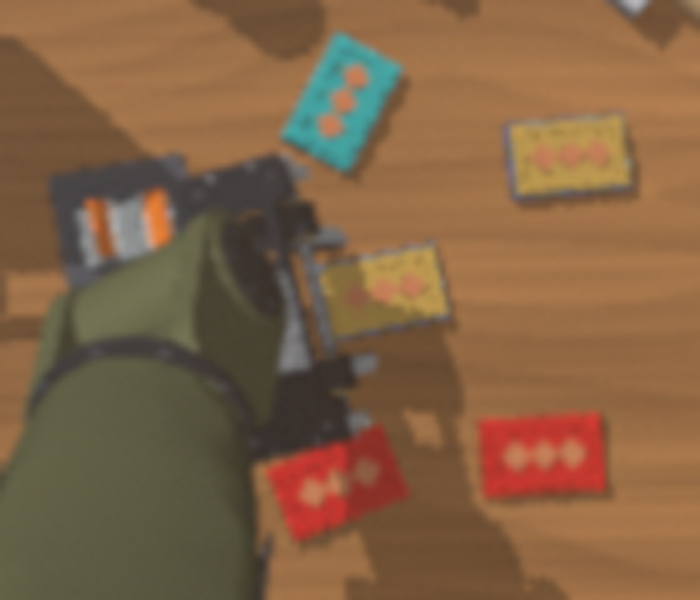

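```bash
python3 -m inch '{"grip":[-1,-1,-1,-1,-1,-1],"travel":[[0,0,0],[0,0,0],[0,0,0],[0,0,0],[0,0,0],[0,0,0]],"turn":[[0,0,0],[0,0,0],[0,0,0],[0,0,0],[0,0,0],[0,0,0]]}' 40;  python3 -m inch '{"grip":[-1,-1,-1,-1,-1],"travel":[[0,0,2],[0,0,5],[0,0,9],[0,0,13],[0,0,13]],"turn":[[0,0,0],[0,0,0],[0,0,0],[0,0,0],[0,0,0]]}' 40;python3 - <<'E'
from h import *
st()
p,d,W=cloud('scene');crop(p,(190,110,310,260),5,'pics/d5.png')
E
```

```text
clock: 11.6
eef_pos: [445.2, -216.7, 6.1]
eef_rot: [3.141, 0.525, 1.772]
wrist_force: [-1.0, 2.7, 6.1]
finger_gap: 49.0
clock: 12.22
eef_pos: [446.1, -217.0, 138.3]
eef_rot: [3.137, 0.526, 1.77]
wrist_force: [-0.1, 0.0, -1.6]
finger_gap: 49.1
{'clock': 12.225, 'joints': [-0.284, 0.152, 1.967, -0.625, 0.859, -0.107], 'eef_pos': [446.114, -216.997, 138.335], 'eef_rot': [3.137, 0.526, 1.77], 'wrist_force': [-0.057, 0.018, -1.632], 'finger_gap': 49.06}
```

View pics/d5.png

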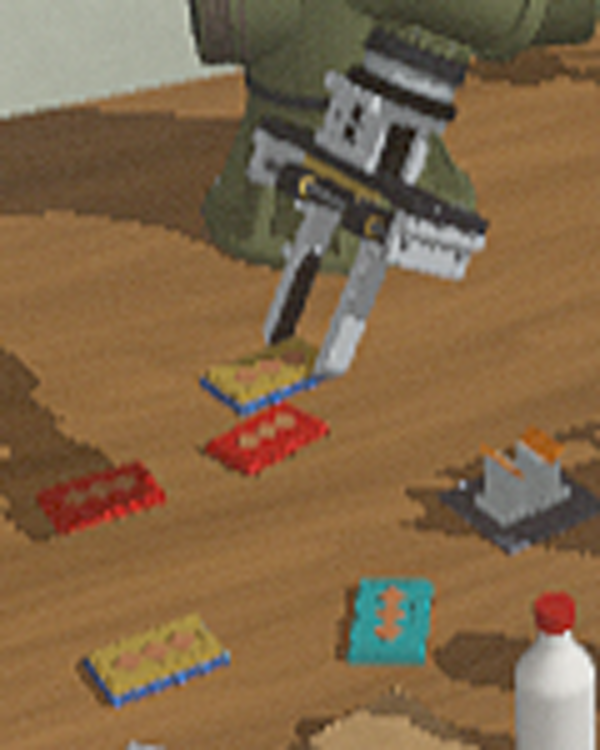

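```bash
python3 -c "
from h import *
go((493,-75,180),8,60,10)"
```

```text
travel [[0.48, 1.42, 0.44], [0.95, 2.84, 0.87], [1.43, 4.25, 1.31], [1.91, 5.67, 1.74], [2.39, 7.09, 2.18], [2.86, 8.51, 2.62], [3.34, 9.92, 3.05], [3.82, 11.34, 3.49], [4.29, 12.76, 3.93], [4.77, 14.18, 4.36]] turn [[8.9, 1.5, -0.3], [17.8, 3.1, -0.5], [26.6, 4.6, -0.8], [35.5, 6.1, -1.1], [44.4, 7.7, -1.3], [53.3, 9.2, -1.6], [62.1, 10.7, -1.9], [71.0, 12.3, -2.2], [79.9, 13.8, -2.4], [88.8, 15.3, -2.7]]
```

```bash
python3 -m inch '{"grip":[-1,-1,-1,-1,-1,-1,-1,-1,-1,-1],"travel":[[0.5,1.4,1],[1,2.8,2],[1.4,4.2,3],[1.9,5.7,4],[2.4,7,4.4],[2.9,8.5,4.4],[3.3,9.9,4.4],[3.8,11.3,4.4],[4.3,12.8,4.4],[4.77,14.2,4.4]],"turn":[[8.9,1.5,-0.3],[17.8,3.1,-0.5],[26.6,4.6,-0.8],[35.5,6.1,-1.1],[44.4,7.7,-1.3],[53.3,9.2,-1.6],[62.1,10.7,-1.9],[71,12.3,-2.2],[79.9,13.8,-2.4],[88.8,15.3,-2.7]]}' 40;python3 - <<'E'
from h import *
st()
go((493,-75,165),8,60,1)
p,d,W=cloud('scene');crop(p,(190,110,350,260),5,'pics/d6.png')
p,d,W=cloud('top');crop(p,(330,140,470,290),4,'pics/d7.png')
E
```

```text
clock: 13.52
eef_pos: [492.7, -74.5, 178.6]
eef_rot: [-3.134, -1.053, 1.702]
wrist_force: [-0.1, 0.0, -0.8]
finger_gap: 49.2
{'clock': 13.525, 'joints': [-0.59, 0.602, 1.491, 0.735, 1.829, -0.834], 'eef_pos': [492.718, -74.52, 178.621], 'eef_rot': [-3.134, -1.053, 1.702], 'wrist_force': [-0.138, 0.046, -0.775], 'finger_gap': 49.186}
travel [[0.03, -0.05, -1.36]] turn [[-0.3, -0.3, 0.1]]
```

View pics/d6.png

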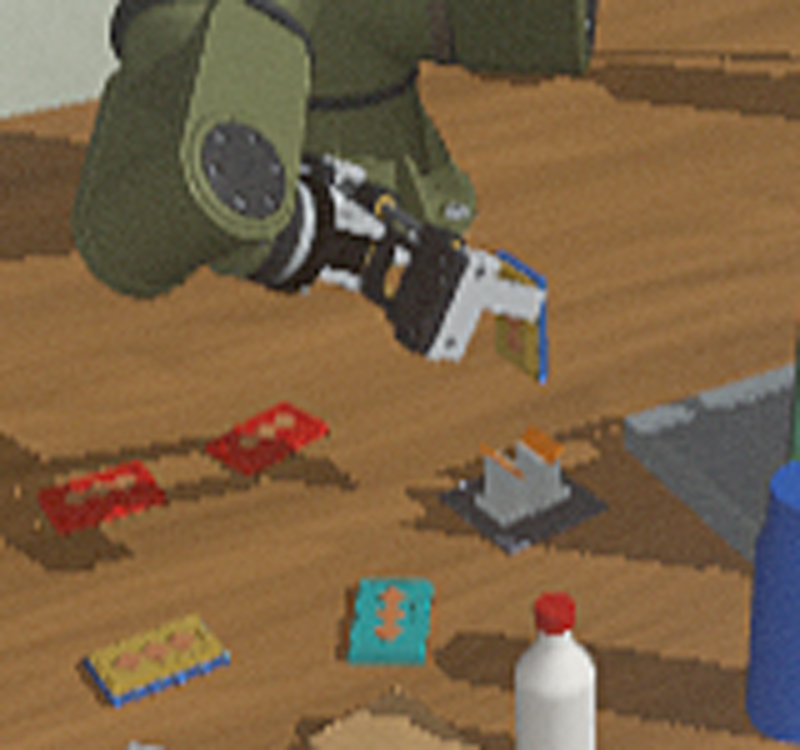

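View pics/d7.png

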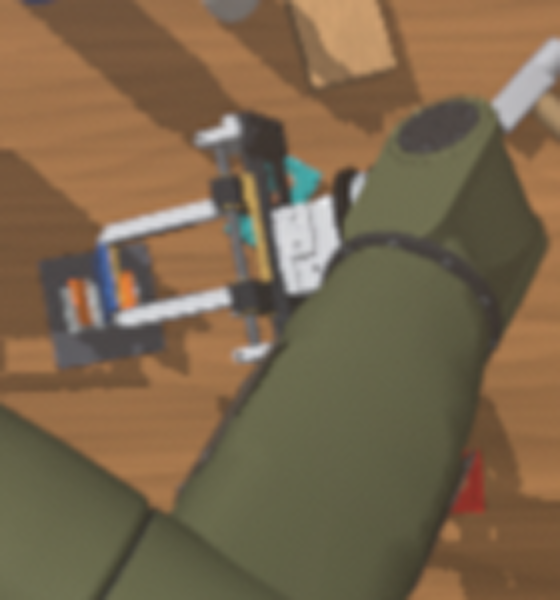

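```bash
cat >> h.py <<'E'
def heldpts(n,lo,hi,hr,smin=90):
    p,d,W=cloud(n);h,s,v=cv2.split(cv2.cvtColor(p,cv2.COLOR_RGB2HSV))
    m=np.all((W>lo)&(W<hi),-1)&(h>=hr[0])&(h<=hr[1])&(s>smin)
    return W[m]
E
python3 - <<'E'
from h import *
for n,hr in(('scene',(10,30)),('scene',(100,130)),('top',(100,130)),('top',(10,30))):
    P=np.vstack([heldpts(n,(450,-110,105),(540,-45,215),hr) for _ in range(3)])
    if len(P)>10:
        c=P.mean(0);vt=np.linalg.svd(P-c,full_matrices=False)[2];print(n,hr,len(P),c.round(1),P.min(0).round(),P.max(0).round(),vt.round(2).tolist())
E
```

```text
scene (10, 30) 266 [497.2 -76.8 148.4] [465. -82. 117.] [519. -71. 199.] [[-0.06, -0.0, -1.0], [-0.99, -0.12, 0.06], [-0.12, 0.99, 0.01]]
scene (100, 130) 80 [509.4 -69.1 171.7] [475. -78. 118.] [522. -65. 201.] [[0.32, 0.07, -0.94], [-0.93, -0.13, -0.33], [-0.15, 0.99, 0.03]]
top (100, 130) 110 [489.6 -71.4 195.4] [467. -76. 175.] [512. -67. 205.] [[-0.99, -0.13, 0.02], [-0.03, 0.09, -1.0], [0.13, -0.99, -0.1]]
top (10, 30) 29 [487.6 -80.  192. ] [471. -82. 183.] [510. -76. 200.] [[-0.99, -0.12, 0.12], [-0.1, -0.17, -0.98], [0.14, -0.98, 0.15]]
```

```bash
python3 -m inch '{"grip":[-1,-1,-1,-1,-1,-1],"travel":[[0.03,-0.1,-2],[0.03,-0.1,-4.5],[0.03,-0.1,-6.5],[0.03,-0.1,-8.5],[0.03,-0.1,-9.3],[0.03,-0.1,-9.3]],"turn":[[-0.3,-0.3,0],[-0.3,-0.3,0],[-0.3,-0.3,0],[-0.3,-0.3,0],[-0.3,-0.3,0],[-0.3,-0.3,0]]}' 40;python3 - <<'E'
from h import *
st()
p,d,W=cloud('scene');crop(p,(230,150,330,240),7,'pics/d8.png')
E
```

```text
clock: 14.98
eef_pos: [493.3, -75.7, 87.2]
eef_rot: [3.132, -1.041, 1.718]
wrist_force: [-0.1, -0.1, -1.5]
finger_gap: 49.4
{'clock': 14.975, 'joints': [-0.59, 0.734, 1.514, 0.709, 1.701, -0.948], 'eef_pos': [493.266, -75.742, 87.222], 'eef_rot': [3.132, -1.041, 1.718], 'wrist_force': [-0.079, -0.051, -1.53], 'finger_gap': 49.354}
```

View pics/d8.png

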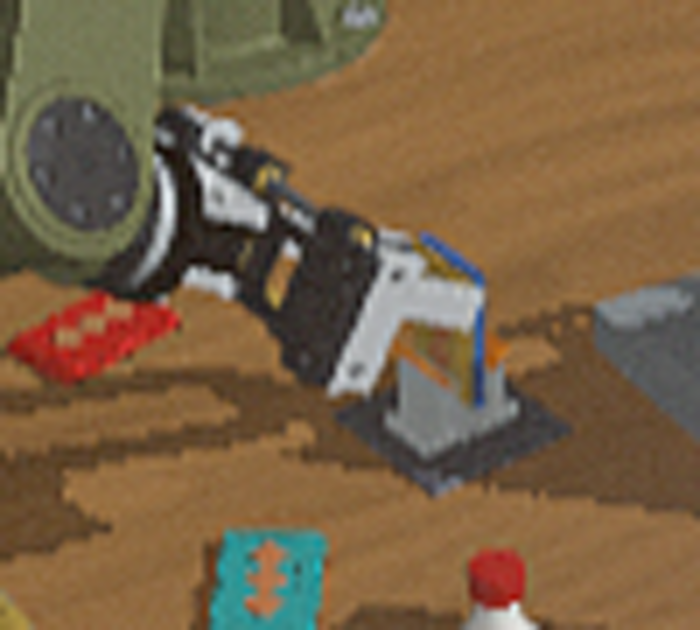

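```bash
python3 -m inch '{"grip":[-1,-1,-1,-1],"travel":[[0,0,-0.6],[0,0,-1.1],[0,0,-1.5],[0,0,-1.5]],"turn":[[0,0,0],[0,0,0],[0,0,0],[0,0,0]]}' 40
```

```text
clock: 15.52
eef_pos: [493.5, -75.9, 73.1]
eef_rot: [3.13, -1.041, 1.72]
wrist_force: [0.5, -1.6, 1.7]
finger_gap: 49.5
```

```bash
python3 -m inch '{"grip":[-1,-1,0.4,0.4,0.4],"travel":[[0,0,-0.1],[0,0,-0.1],[0,0,-0.1],[0,0,-0.1],[0,0,-0.1]],"turn":[[0,0,0],[0,0,0],[0,0,0],[0,0,0],[0,0,0]]}' 10;python3 - <<'E'
from h import *
st()
p,d,W=cloud('scene');crop(p,(230,150,330,240),7,'pics/d9.png')
E
```

```text
clock: 16.15
eef_pos: [493.5, -75.8, 71.9]
eef_rot: [3.131, -1.041, 1.719]
wrist_force: [-0.0, 0.2, 0.3]
finger_gap: 65.1
{'clock': 16.15, 'joints': [-0.59, 0.76, 1.513, 0.707, 1.682, -0.965], 'eef_pos': [493.495, -75.826, 71.937], 'eef_rot': [3.131, -1.041, 1.719], 'wrist_force': [-0.017, 0.204, 0.258], 'finger_gap': 65.091}
```

View pics/d9.png

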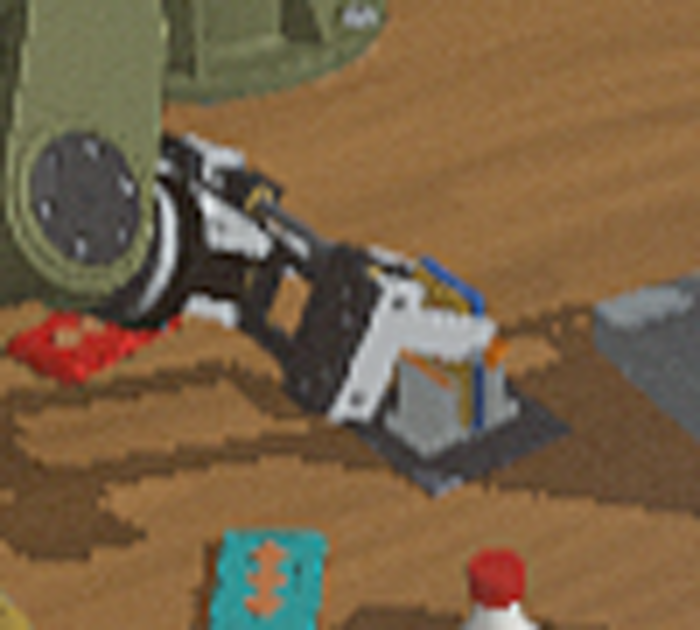

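```bash
python3 -m inch '{"grip":[0.5,0.5,0.5,0.5,0.5,0.5,0.5],"travel":[[0.3,-2.2,1.3],[0.6,-4.4,2.6],[0.96,-6.9,4],[1,-7.5,8],[1,-7.5,12],[1,-7.5,16],[1,-7.5,16]],"turn":[[0,0,0],[0,0,0],[0,0,0],[0,0,0],[0,0,0],[0,0,0],[0,0,0]]}' 40;python3 - <<'E'
from h import *
st()
go((495,-30,230),8,-42,10)
for n,hr in(('scene',(10,30)),('scene',(100,130)),('top',(100,130)),('top',(10,30))):
    P=np.vstack([heldpts(n,(450,-110,60),(540,-45,100),hr) for _ in range(3)])
    if len(P)>10:
        c=P.mean(0);vt=np.linalg.svd(P-c,full_matrices=False)[2];print(n,hr,len(P),c.round(1),P.min(0).round(),P.max(0).round(),vt.round(2).tolist())
p,d,W=cloud('scene');crop(p,(190,110,350,260),5,'pics/d10.png')
E
```

```text
clock: 17.08
eef_pos: [504.0, -151.2, 234.4]
eef_rot: [3.123, -1.038, 1.726]
wrist_force: [-0.7, -0.4, -0.0]
finger_gap: 70.4
{'clock': 17.075, 'joints': [-0.676, 0.631, 1.29, 0.71, 1.995, -0.791], 'eef_pos': [503.98, -151.196, 234.381], 'eef_rot': [3.123, -1.038, 1.726], 'wrist_force': [-0.699, -0.439, -0.035], 'finger_gap': 70.416}
travel [[-0.09, 1.21, -0.04], [-0.18, 2.42, -0.09], [-0.27, 3.64, -0.13], [-0.36, 4.85, -0.18], [-0.45, 6.06, -0.22], [-0.54, 7.27, -0.26], [-0.63, 8.48, -0.31], [-0.72, 9.7, -0.35], [-0.81, 10.91, -0.39], [-0.9, 12.12, -0.44]] turn [[-10.1, -1.4, -0.0], [-20.1, -2.7, -0.1], [-30.2, -4.1, -0.1], [-40.2, -5.5, -0.2], [-50.3, -6.9, -0.2], [-60.3, -8.2, -0.3], [-70.4, -9.6, -0.3], [-80.4, -11.0, -0.4], [-90.5, -12.4, -0.4], [-100.5, -13.7, -0.5]]
scene (10, 30) 179 [496.  -78.3  76.2] [471. -85.  60.] [522. -73.  93.] [[0.99, 0.12, -0.02], [-0.02, -0.02, -1.0], [0.12, -0.99, 0.01]]
scene (100, 130) 63 [504.9 -70.9  85.3] [475. -77.  61.] [520. -66.  94.] [[0.91, 0.18, -0.38], [-0.39, 0.0, -0.92], [-0.16, 0.98, 0.07]]
top (100, 130) 92 [489.4 -73.3  87.8] [467. -78.  71.] [513. -69.  98.] [[-0.99, -0.13, -0.07], [0.07, 0.0, -1.0], [0.13, -0.99, 0.0]]
top (10, 30) 15 [492.  -81.5  84.2] [476. -84.  78.] [511. -79.  90.] [[-0.99, -0.14, -0.0], [0.01, -0.08, -1.0], [0.14, -0.99, 0.08]]
```

View pics/d10.png

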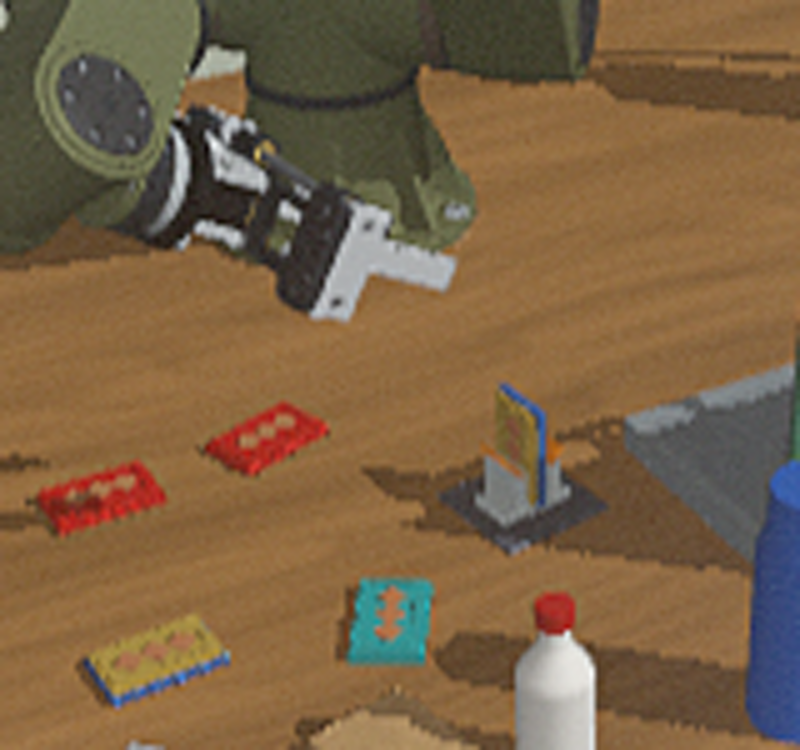

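```bash
python3 -m inch '{"grip":[0.5,0.5,0.5,0.5,0.5,0.5,0.5,0.5,0.5,0.5],"travel":[[-0.1,1.2,0],[-0.2,2.4,0],[-0.3,3.6,0],[-0.4,4.8,0],[-0.5,6,0],[-0.5,7.3,0],[-0.6,8.5,0],[-0.7,9.7,0],[-0.8,10.9,-0.2],[-0.9,12.1,-0.4]],"turn":[[-10.1,-1.4,0],[-20.1,-2.7,-0.1],[-30.2,-4.1,-0.1],[-40.2,-5.5,-0.2],[-50.3,-6.9,-0.2],[-60.3,-8.2,-0.3],[-70.4,-9.6,-0.3],[-80.4,-11,-0.4],[-90.5,-12.4,-0.4],[-100.5,-13.7,-0.5]]}' 40;python3 - <<'E'
from h import *
from kin import ik
s=st()
a=Rd(8,-42).apply([0,0,1])*1
print(Rd(8,-42).as_matrix()[:,2])
T=np.array((493.3,-75,70)); A=T-70*Rd(8,-42).as_matrix()[:,2]
go(A,8,-42);go(T,8,-42)
print(ik(T,Rd(8,-42).as_matrix(),s['joints']))
E
```

```text
clock: 18.98
eef_pos: [494.7, -29.0, 228.8]
eef_rot: [3.136, 0.734, 1.703]
wrist_force: [0.6, -0.8, 0.4]
finger_gap: 70.9
{'clock': 18.975, 'joints': [0.236, 0.218, 1.737, -0.753, 1.35, 0.337], 'eef_pos': [494.728, -29.05, 228.788], 'eef_rot': [3.136, 0.734, 1.703], 'wrist_force': [0.613, -0.822, 0.352], 'finger_gap': 70.872}
[ 0.09312498 -0.66261867 -0.74314483]
travel [[-0.79, 0.04, -10.68]] turn [[0.0, 0.3, 0.2]]
travel [[-0.14, -4.6, -15.88]] turn [[0.0, 0.3, 0.2]]
(array([ 0.14282176,  0.43411875,  1.88544698, -0.88651673,  1.04208792,
        0.55801898]), np.float64(2.1650743346535763e-14))
```

```bash
python3 -m inch '{"grip":[0.5,0.5,0.5,0.5,0.5,0.5,0.5,0.5],"travel":[[-0.3,0,-4],[-0.6,0,-8],[-0.79,0,-10.7],[-0.6,-1.5,-12.4],[-0.4,-3,-14],[-0.14,-4.6,-15.9],[-0.14,-4.6,-15.9],[-0.14,-4.6,-15.9]],"turn":[[0,0.3,0.2],[0,0.3,0.2],[0,0.3,0.2],[0,0.3,0.2],[0,0.3,0.2],[0,0.3,0.2],[0,0.3,0.2],[0,0.3,0.2]]}' 40;python3 - <<'E'
from h import *
st()
p,d,W=cloud('scene');crop(p,(230,130,350,240),6,'pics/d11.png')
p,d,W=cloud('top');crop(p,(300,150,400,250),6,'pics/d12.png')
E
```

```text
clock: 19.98
eef_pos: [493.6, -74.7, 70.5]
eef_rot: [-3.141, 0.734, 1.711]
wrist_force: [-0.3, -0.5, 0.8]
finger_gap: 70.5
{'clock': 19.975, 'joints': [0.144, 0.434, 1.885, -0.887, 1.043, 0.559], 'eef_pos': [493.592, -74.673, 70.457], 'eef_rot': [-3.141, 0.734, 1.711], 'wrist_force': [-0.261, -0.513, 0.795], 'finger_gap': 70.549}
```

View pics/d11.png

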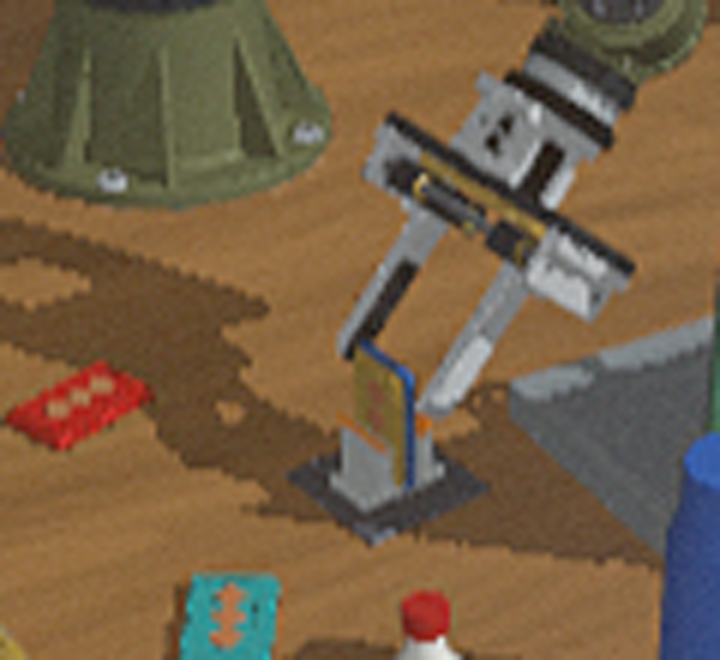

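View pics/d12.png

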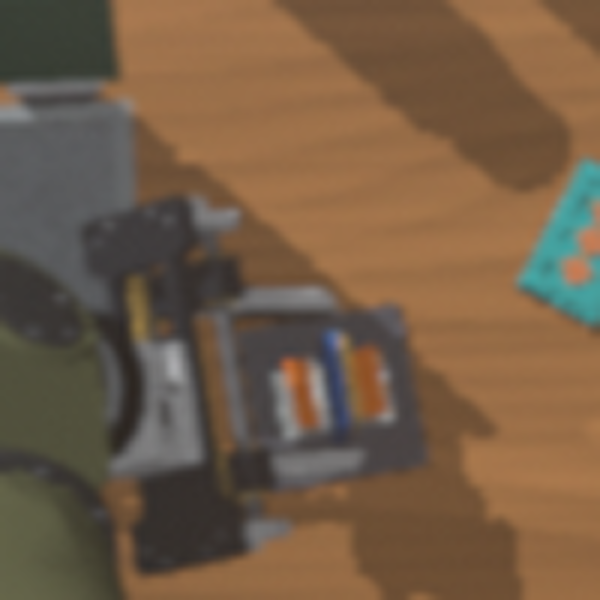

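```bash
python3 -m inch '{"grip":[-1,-1,-1,-1,-1],"travel":[[0,0,0],[0,0,0],[0,0,0],[0,0,0],[0,0,0]],"turn":[[0,0,0],[0,0,0],[0,0,0],[0,0,0],[0,0,0]]}' 40;  python3 -m inch '{"grip":[-1,-1,-1,-1,-1,-1],"travel":[[0,0,2],[0,0,5],[0,0,9],[0,0,13],[0,0,15],[0,0,15]],"turn":[[0,0,0],[0,0,0],[0,0,0],[0,0,0],[0,0,0],[0,0,0]]}' 40;python3 - <<'E'
from h import *
from kin import ik
s=st()
p,d,W=cloud('scene');crop(p,(230,110,350,240),5,'pics/d13.png')
for n,hr in(('scene',(10,30)),('scene',(100,130)),('top',(100,130))):
    P=np.vstack([heldpts(n,(450,-110,130),(540,-45,255),hr) for _ in range(3)])
    if len(P)>10:
        c=P.mean(0);vt=np.linalg.svd(P-c,full_matrices=False)[2];print(n,hr,len(P),c.round(1),P.min(0).round(),P.max(0).round(),vt.round(2).tolist())
go((520,80,240),1.3,48,10)
E
```

```text
clock: 20.7
eef_pos: [493.8, -74.5, 70.8]
eef_rot: [3.141, 0.734, 1.711]
wrist_force: [-1.5, 0.8, 4.3]
finger_gap: 49.2
clock: 21.45
eef_pos: [494.0, -74.5, 221.0]
eef_rot: [3.139, 0.734, 1.709]
wrist_force: [-0.0, -0.2, -2.2]
finger_gap: 49.7
{'clock': 21.45, 'joints': [0.144, 0.199, 1.78, -0.776, 1.273, 0.286], 'eef_pos': [494.019, -74.478, 221.008], 'eef_rot': [3.139, 0.734, 1.709], 'wrist_force': [-0.013, -0.195, -2.24], 'finger_gap': 49.687}
scene (10, 30) 535 [496.8 -77.8 202.5] [453. -85. 160.] [520. -47. 250.] [[0.02, -0.04, -1.0], [-0.99, -0.1, -0.02], [-0.1, 0.99, -0.04]]
scene (100, 130) 121 [512.2 -70.2 204.7] [473. -79. 162.] [525. -65. 244.] [[0.3, 0.07, -0.95], [-0.95, -0.09, -0.31], [-0.11, 0.99, 0.04]]
top (100, 130) 69 [493.6 -72.9 238.5] [472. -77. 233.] [515. -69. 245.] [[-0.99, -0.13, -0.01], [0.03, -0.1, -0.99], [0.13, -0.99, 0.1]]
travel [[0.26, 1.55, 0.2], [0.52, 3.09, 0.39], [0.79, 4.64, 0.59], [1.05, 6.18, 0.78], [1.31, 7.73, 0.98], [1.57, 9.27, 1.17], [1.84, 10.82, 1.37], [2.1, 12.36, 1.56], [2.36, 13.91, 1.76], [2.62, 15.45, 1.96]] turn [[9.0, 0.7, -0.5], [18.0, 1.5, -1.1], [26.9, 2.2, -1.6], [35.9, 2.9, -2.1], [44.9, 3.7, -2.6], [53.9, 4.4, -3.2], [62.9, 5.1, -3.7], [71.8, 5.9, -4.2], [80.8, 6.6, -4.8], [89.8, 7.3, -5.3]]
```

View pics/d13.png

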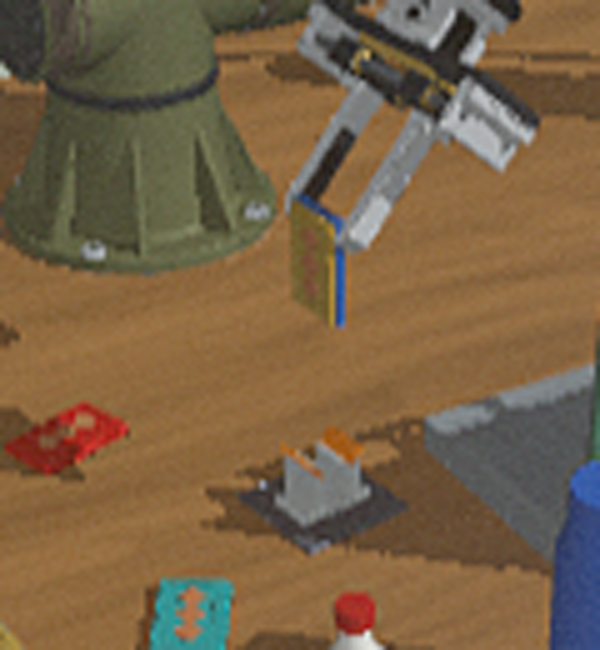

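```bash
python3 -m inch '{"grip":[-1,-1,-1,-1,-1,-1,-1,-1,-1,-1],"travel":[[0.3,1.5,0.5],[0.5,3,1],[0.8,4.6,1.5],[1,6.2,2],[1.3,7.7,2],[1.6,9.3,2],[1.8,10.8,2],[2.1,12.4,2],[2.4,13.9,2],[2.6,15.4,2]],"turn":[[9,0.7,-0.5],[18,1.5,-1.1],[26.9,2.2,-1.6],[35.9,2.9,-2.1],[44.9,3.7,-2.6],[53.9,4.4,-3.2],[62.9,5.1,-3.7],[71.8,5.9,-4.2],[80.8,6.6,-4.8],[89.8,7.3,-5.3]]}' 40;python3 - <<'E'
from h import *
s=st()
p,d,W=cloud('scene');crop(p,(230,60,450,240),3,'pics/d14.png')
go((540.5,260,100),1.3,48,5)
E
```

```text
clock: 23.2
eef_pos: [520.1, 79.5, 240.6]
eef_rot: [3.14, -0.842, 1.593]
wrist_force: [0.5, 1.2, -2.1]
finger_gap: 49.5
{'clock': 23.2, 'joints': [-0.297, 0.326, 1.621, 0.788, 1.543, -0.488], 'eef_pos': [520.052, 79.494, 240.644], 'eef_rot': [3.14, -0.842, 1.593], 'wrist_force': [0.45, 1.22, -2.053], 'finger_gap': 49.521}
travel [[0.42, 3.6, -2.77], [0.84, 7.2, -5.55], [1.26, 10.8, -8.32], [1.68, 14.4, -11.09], [2.1, 18.0, -13.86]] turn [[-0.1, -0.0, 0.0], [-0.3, -0.1, 0.1], [-0.4, -0.1, 0.1], [-0.6, -0.2, 0.1], [-0.7, -0.2, 0.2]]
```

View pics/d14.png

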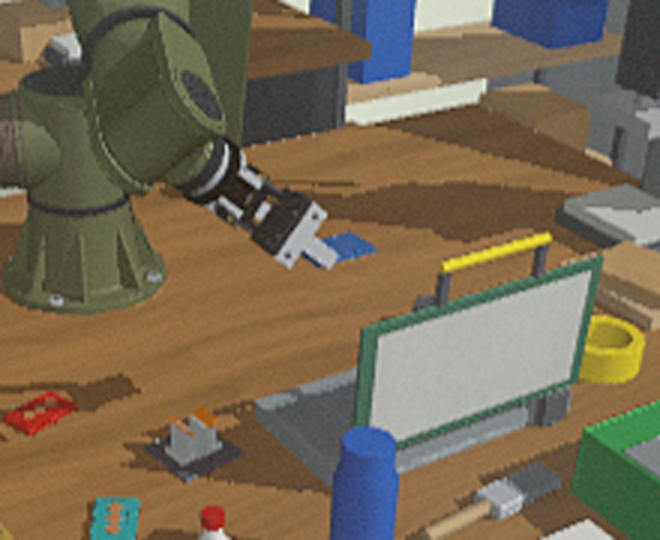

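```bash
python3 -m inch '{"grip":[-1,-1,-1,-1,-1,-1],"travel":[[0.4,4,-2],[0.8,8,-5],[1.3,12,-9],[1.7,15.5,-12],[2.1,18,-14],[2.1,18,-14]],"turn":[[-0.1,0,0],[-0.3,-0.1,0],[-0.4,-0.1,0],[-0.6,-0.2,0],[-0.7,-0.2,0.2],[-0.7,-0.2,0.2]]}' 40;python3 - <<'E'
from h import *
s=st()
p,d,W=cloud('top');crop(p,(190,130,370,280),4,'pics/d15.png')
P=np.vstack([heldpts('top',(480,200,70),(600,340,150),(100,130)) for _ in range(3)])
c=P.mean(0);vt=np.linalg.svd(P-c,full_matrices=False)[2];print(len(P),c.round(1),P.min(0).round(),P.max(0).round(),vt.round(3).tolist())
E
```

```text
clock: 24.0
eef_pos: [539.4, 261.1, 97.3]
eef_rot: [-3.138, -0.836, 1.595]
wrist_force: [0.5, -0.6, -1.2]
finger_gap: 49.6
{'clock': 24.0, 'joints': [0.043, 0.541, 1.688, 0.957, 1.139, -0.511], 'eef_pos': [539.436, 261.133, 97.261], 'eef_rot': [-3.138, -0.836, 1.595], 'wrist_force': [0.535, -0.627, -1.224], 'finger_gap': 49.57}
1186 [538.6 279.6 101.4] [512. 239.  90.] [564. 319. 111.] [[-0.069, 0.998, 0.003], [0.998, 0.069, -0.012], [-0.012, 0.002, -1.0]]
```

View pics/d15.png

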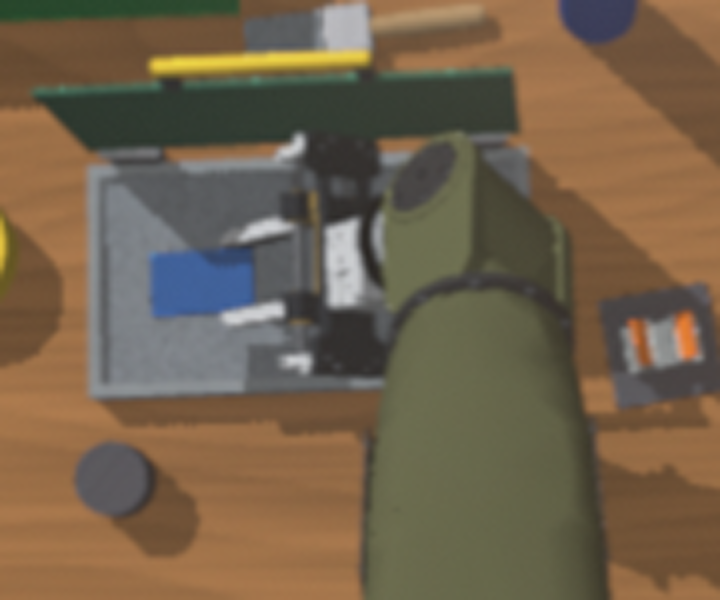

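```bash
python3 -m inch '{"grip":[-1,-1,-1,-1,-1],"travel":[[0,0,-3],[0,0,-5],[0,0,-6.2],[0,0,-6.8],[0,0,-6.8]],"turn":[[0,0,0],[0,0,0],[0,0,0],[0,0,0],[0,0,0]]}' 40;python3 - <<'E'
from h import *
s=st()
E
```

```text
clock: 24.82
eef_pos: [541.1, 259.2, 31.6]
eef_rot: [3.14, -0.838, 1.595]
wrist_force: [-0.9, -0.1, -1.6]
finger_gap: 49.4
{'clock': 24.825, 'joints': [0.039, 0.656, 1.697, 1.011, 1.069, -0.63], 'eef_pos': [541.058, 259.176, 31.628], 'eef_rot': [3.14, -0.838, 1.595], 'wrist_force': [-0.93, -0.053, -1.613], 'finger_gap': 49.416}
```

```bash
python3 -m inch '{"grip":[-1,-1,-1],"travel":[[0,0,-0.25],[0,0,-0.35],[0,0,-0.35]],"turn":[[0,0,0],[0,0,0],[0,0,0]]}' 40
```

```text
clock: 25.2
eef_pos: [541.1, 259.2, 28.3]
eef_rot: [3.14, -0.838, 1.595]
wrist_force: [-0.0, -0.0, -0.2]
finger_gap: 49.4
```

```bash
python3 -m inch '{"grip":[-1,0.4,0.4,0.4,0.4,0.4,0.4,0.4],"travel":[[0,0,-0.1],[0,0,-0.1],[0,0,-0.1],[0,0,0],[0,-1.5,1.4],[0,-4.4,4],[0,-6,9],[0,-8,14]],"turn":[[0,0,0],[0,0,0],[0,0,0],[0,0,0],[0,0,0],[0,0,0],[0,0,0],[0,0,0]]}' 10;python3 - <<'E'
from h import *
s=st()
for n in('top','scene'):
    p,d,W=cloud(n);crop(p,(190,130,370,280) if n=='top' else (190,130,430,310),4 if n=='top' else 3,f'pics/e_{n}.png')
P=np.vstack([heldpts('top',(480,200,10),(600,340,60),(100,130)) for _ in range(3)])
c=P.mean(0);vt=np.linalg.svd(P-c,full_matrices=False)[2];print(len(P),c.round(1),P.min(0).round(),P.max(0).round(),vt.round(3).tolist())
for n in('top','scene'): fitdie(n,(537,-364))
E
```

```text
clock: 26.2
eef_pos: [540.9, 177.6, 170.5]
eef_rot: [3.14, -0.837, 1.594]
wrist_force: [0.2, 0.0, -0.2]
finger_gap: 65.4
{'clock': 26.2, 'joints': [-0.11, 0.425, 1.66, 0.863, 1.323, -0.475], 'eef_pos': [540.851, 177.604, 170.473], 'eef_rot': [3.14, -0.837, 1.594], 'wrist_force': [0.151, 0.029, -0.186], 'finger_gap': 65.433}
1079 [538.5 278.3  30.7] [513. 240.  19.] [564. 317.  43.] [[0.027, -1.0, 0.002], [0.999, 0.027, -0.023], [-0.023, -0.002, -1.0]]
top 317 cen [ 534.3 -364.6] len [76.  48.7] ang 3.7 rect [ 534.2 -364. ] [49.5 78. ] 4.5
top 317 cen [ 534.3 -364.6] len [76.  48.7] ang 3.7 rect [ 534.2 -364. ] [49.5 78. ] 4.5
scene 270 cen [ 541.3 -364.3] len [79.7 53.9] ang 2.9 rect [ 541.4 -364. ] [55.2 80.1] 2.5
scene 253 cen [ 540.2 -363.5] len [78.2 51.8] ang 3.1 rect [ 539.6 -362.9] [51.6 77.7] 3.9
```

View pics/e_top.png

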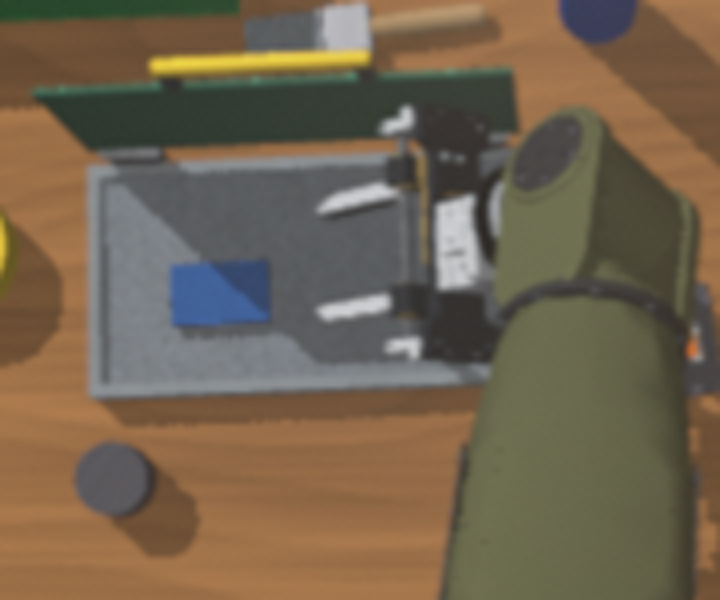

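View pics/e_scene.png

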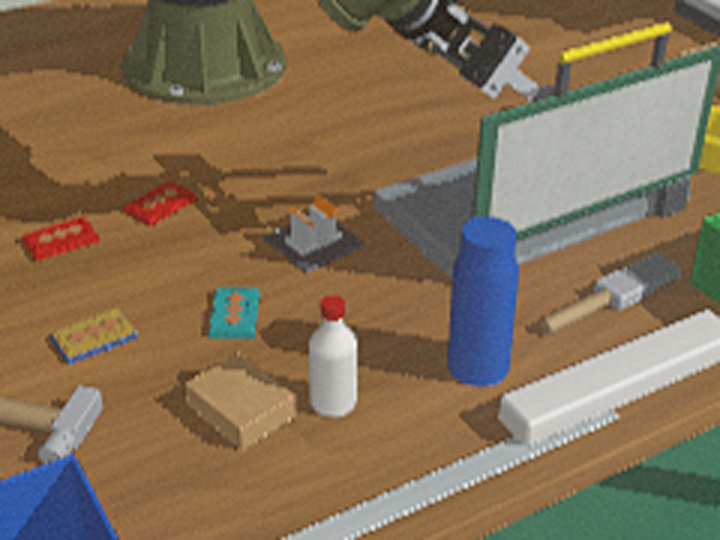

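```bash
python3 -c "
from h import *
go((534.5,-342,220),3.5,-30,10)"
```

```text
travel [[-0.06, -5.21, 0.52], [-0.13, -10.43, 1.04], [-0.19, -15.64, 1.56], [-0.26, -20.85, 2.09], [-0.32, -26.07, 2.61], [-0.39, -31.28, 3.13], [-0.45, -36.5, 3.65], [-0.52, -41.71, 4.17], [-0.58, -46.92, 4.69], [-0.65, -52.14, 5.21]] turn [[-7.8, -0.3, 0.2], [-15.6, -0.7, 0.4], [-23.4, -1.0, 0.5], [-31.2, -1.3, 0.7], [-39.0, -1.6, 0.9], [-46.8, -2.0, 1.1], [-54.6, -2.3, 1.3], [-62.4, -2.6, 1.5], [-70.2, -2.9, 1.6], [-78.0, -3.3, 1.8]]
```

```bash
python3 -m inch '{"grip":[0.5,0.5,0.5,0.5,0.5,0.5,0.5,0.5,0.5,0.5],"travel":[[-0.06,-5.2,3],[-0.1,-10.4,5],[-0.2,-15.6,6],[-0.26,-20.9,6],[-0.3,-26,6],[-0.4,-31.3,6],[-0.45,-36.5,6],[-0.5,-41.7,6],[-0.6,-46.9,6],[-0.65,-52.1,5.2]],"turn":[[-7.8,-0.3,0.2],[-15.6,-0.7,0.4],[-23.4,-1,0.5],[-31.2,-1.3,0.7],[-39,-1.6,0.9],[-46.8,-2,1.1],[-54.6,-2.3,1.3],[-62.4,-2.6,1.5],[-70.2,-2.9,1.6],[-78,-3.3,1.8]]}' 40; python3 -c "
from h import *
st()
fitdie('top',(537,-364));fitdie('scene',(537,-364))
go((534.3,-342,60),3.5,-30,3);go((534.3,-342,5.5),3.5,-30,1)"
```

```text
clock: 28.1
eef_pos: [534.8, -343.1, 220.5]
eef_rot: [3.14, 0.529, 1.632]
wrist_force: [-0.1, -0.8, -0.5]
finger_gap: 70.5
{'clock': 28.1, 'joints': [-0.439, 0.352, 1.505, -0.527, 1.073, -0.295], 'eef_pos': [534.816, -343.126, 220.546], 'eef_rot': [3.14, 0.529, 1.632], 'wrist_force': [-0.089, -0.845, -0.511], 'finger_gap': 70.545}
top 29 cen [ 548.1 -393.5] len [39.8 23.4] ang -57.7 rect [ 536.2 -390.1] [26.2 46.1] 88.8
top 29 cen [ 548.1 -393.5] len [39.8 23.4] ang -57.7 rect [ 536.2 -390.1] [26.2 46.1] 88.8
scene 268 cen [ 541.5 -364.1] len [79.9 54. ] ang 3.7 rect [ 541.1 -364. ] [55.5 80.2] 5.9
scene 251 cen [ 540.2 -363.4] len [78.2 51.8] ang 3.5 rect [ 539.6 -362.9] [51.6 77.7] 3.9
travel [[-0.02, -0.04, -5.35], [-0.04, -0.07, -10.7], [-0.06, -0.11, -16.05]] turn [[0.0, 0.0, -0.0], [0.0, 0.1, -0.0], [0.0, 0.1, -0.0]]
travel [[-0.06, -0.11, -21.5]] turn [[0.0, 0.1, -0.0]]
```

```bash
python3 -m inch '{"grip":[0.5,0.5,0.5,0.5,0.5,0.5,0.5],"travel":[[0,0,-6],[0,0,-12],[0,0,-16],[0,0,-19],[0,0,-21],[0,0,-21.4],[0,0,-21.4]],"turn":[[0,0,0],[0,0,0],[0,0,0],[0,0,0],[0,0,0],[0,0,0],[0,0,0]]}' 40; python3 - <<'E'
from h import *
st()
p,d,W=cloud('scene');crop(p,(170,150,310,270),5,'pics/f3.png')
E
```

```text
clock: 29.38
eef_pos: [535.4, -341.1, 7.4]
eef_rot: [3.139, 0.525, 1.631]
wrist_force: [0.4, 0.1, 0.4]
finger_gap: 70.3
{'clock': 29.375, 'joints': [-0.438, 0.632, 1.647, -0.719, 0.728, 0.017], 'eef_pos': [535.372, -341.105, 7.445], 'eef_rot': [3.139, 0.525, 1.631], 'wrist_force': [0.432, 0.106, 0.424], 'finger_gap': 70.318}
```

View pics/f3.png

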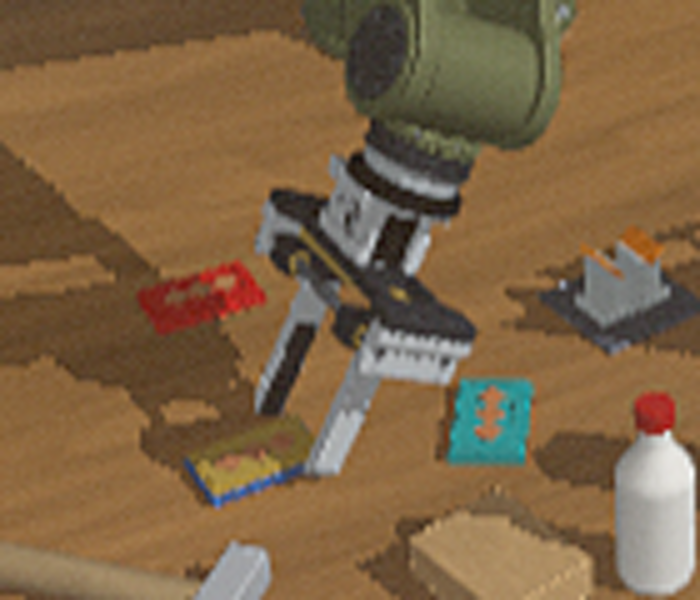

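Straddling die 2; lower 2 mm, close, lift.

```bash
python3 -m inch '{"grip":[0.5,-1,-1,-1,-1,-1,-1],"travel":[[0,-0.1,-0.2],[0,-0.1,-0.2],[0,-0.1,-0.2],[0,-0.1,-0.2],[0,-0.1,-0.2],[0,-0.1,-0.2],[0,-0.1,-0.2]],"turn":[[0,0,0],[0,0,0],[0,0,0],[0,0,0],[0,0,0],[0,0,0],[0,0,0]]}' 40;  python3 -m inch '{"grip":[-1,-1,-1,-1,-1],"travel":[[0,0,2],[0,0,5],[0,0,9],[0,0,14],[0,0,14]],"turn":[[0,0,0],[0,0,0],[0,0,0],[0,0,0],[0,0,0]]}' 40;python3 - <<'E'
from h import *
st()
p,d,W=cloud('scene');crop(p,(170,110,310,270),4,'pics/f5.png')
go((493,-76,185),8,60,10)
E
```

```text
clock: 30.3
eef_pos: [535.5, -342.2, 5.9]
eef_rot: [3.138, 0.525, 1.631]
wrist_force: [-2.7, 1.2, 3.9]
finger_gap: 49.3
clock: 30.92
eef_pos: [537.0, -342.7, 151.2]
eef_rot: [3.13, 0.528, 1.627]
wrist_force: [0.5, -0.4, -1.4]
finger_gap: 49.2
{'clock': 30.925, 'joints': [-0.439, 0.423, 1.576, -0.571, 0.945, -0.204], 'eef_pos': [537.001, -342.725, 151.24], 'eef_rot': [3.13, 0.528, 1.627], 'wrist_force': [0.476, -0.422, -1.404], 'finger_gap': 49.205}
travel [[-0.43, 2.66, 0.37], [-0.86, 5.33, 0.73], [-1.29, 7.99, 1.1], [-1.72, 10.65, 1.47], [-2.15, 13.31, 1.84], [-2.58, 15.98, 2.2], [-3.01, 18.64, 2.57], [-3.44, 21.3, 2.94], [-3.87, 23.97, 3.31], [-4.3, 26.63, 3.67]] turn [[9.0, 0.9, 0.4], [17.9, 1.9, 0.8], [26.9, 2.8, 1.1], [35.9, 3.7, 1.5], [44.8, 4.7, 1.9], [53.8, 5.6, 2.3], [62.8, 6.5, 2.6], [71.7, 7.5, 3.0], [80.7, 8.4, 3.4], [89.7, 9.4, 3.8]]
```

View pics/f5.png

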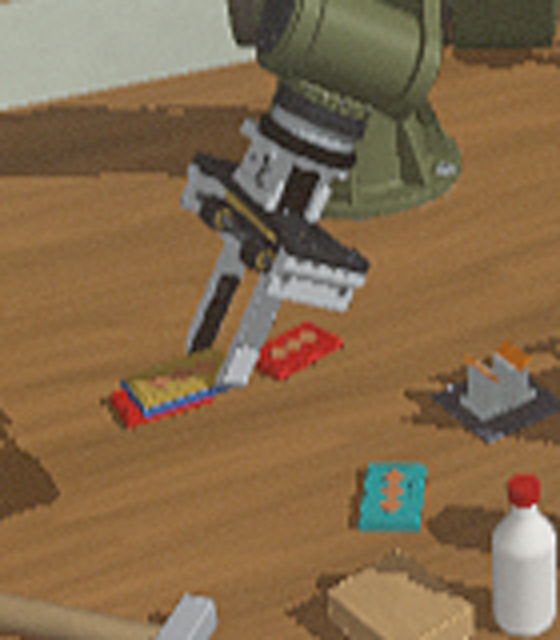

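```bash
python3 -m inch '{"grip":[-1,-1,-1,-1,-1,-1,-1,-1,-1,-1],"travel":[[-0.4,2.7,1.5],[-0.9,5.3,3],[-1.3,8,4],[-1.7,10.7,4.5],[-2.2,13.3,4.5],[-2.6,16,4.5],[-3,18.6,4.5],[-3.4,21.3,4.3],[-3.9,24,4],[-4.3,26.6,3.7]],"turn":[[9,0.9,0.4],[17.9,1.9,0.8],[26.9,2.8,1.1],[35.9,3.7,1.5],[44.8,4.7,1.9],[53.8,5.6,2.3],[62.8,6.5,2.6],[71.7,7.5,3],[80.7,8.4,3.4],[89.7,9.4,3.8]]}' 40;python3 - <<'E'
from h import *
s=st()
p,d,W=cloud('scene');crop(p,(190,110,350,260),4,'pics/f6.png')
o=s['eef_pos']
for n,hr in(('scene',(10,30)),('scene',(100,130)),('top',(100,130)),('top',(10,30))):
    P=np.vstack([heldpts(n,(o[0]-43,o[1]-35,o[2]-65),(o[0]+47,o[1]+30,o[2]+35),hr) for _ in range(3)])
    if len(P)>10:
        c=P.mean(0);vt=np.linalg.svd(P-c,full_matrices=False)[2];print(n,hr,len(P),c.round(1),P.min(0).round(),P.max(0).round(),vt.round(2).tolist())
go((493,-76,160),8,60)
E
```

```text
clock: 32.22
eef_pos: [492.7, -75.6, 184.6]
eef_rot: [-3.14, -1.053, 1.709]
wrist_force: [0.4, 0.2, -1.9]
finger_gap: 49.2
{'clock': 32.225, 'joints': [-0.591, 0.595, 1.486, 0.735, 1.839, -0.83], 'eef_pos': [492.653, -75.589, 184.584], 'eef_rot': [-3.14, -1.053, 1.709], 'wrist_force': [0.446, 0.155, -1.901], 'finger_gap': 49.156}
scene (10, 30) 281 [497.1 -76.4 152.2] [469. -85. 123.] [524. -67. 201.] [[0.06, -0.0, 1.0], [-0.99, -0.16, 0.06], [-0.16, 0.99, 0.01]]
scene (100, 130) 128 [512.4 -70.1 169.5] [472. -78. 123.] [523. -64. 207.] [[0.27, 0.06, -0.96], [-0.95, -0.12, -0.28], [0.13, -0.99, -0.02]]
top (100, 130) 119 [489.9 -73.5 199.7] [467. -78. 165.] [512. -68. 211.] [[-0.98, -0.15, 0.15], [0.16, -0.08, 0.98], [-0.13, 0.99, 0.1]]
top (10, 30) 35 [489.7 -82.  195.7] [468. -87. 178.] [513. -79. 206.] [[-0.99, -0.15, -0.04], [-0.05, 0.06, 1.0], [0.14, -0.99, 0.07]]
travel [[-0.01, 0.04, -2.55]] turn [[0.0, 0.0, -0.0]]
```

View pics/f6.png

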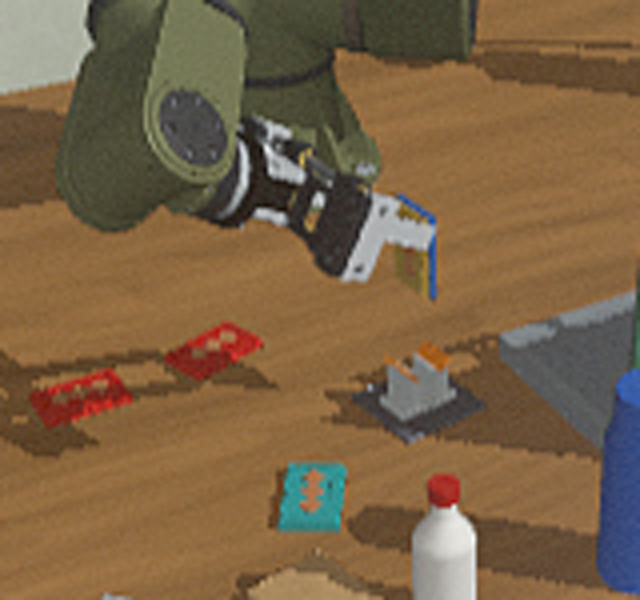

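```bash
python3 -m inch '{"grip":[-1,-1,-1,-1,-1,-1],"travel":[[0.03,-0.05,-3],[0.03,-0.05,-6],[0.03,-0.05,-8],[0.03,-0.05,-9.5],[0.03,-0.05,-9.8],[0.03,-0.05,-9.8]],"turn":[[0,0,0],[0,0,0],[0,0,0],[0,0,0],[0,0,0],[0,0,0]]}' 40;python3 - <<'E'
from h import *
st()
p,d,W=cloud('scene');crop(p,(230,150,330,240),6,'pics/f8.png')
E
```

```text
clock: 33.62
eef_pos: [493.6, -77.0, 87.9]
eef_rot: [3.14, -1.046, 1.712]
wrist_force: [0.3, 1.4, -1.8]
finger_gap: 49.4
{'clock': 33.625, 'joints': [-0.591, 0.738, 1.508, 0.709, 1.709, -0.944], 'eef_pos': [493.576, -77.003, 87.936], 'eef_rot': [3.14, -1.046, 1.712], 'wrist_force': [0.282, 1.372, -1.788], 'finger_gap': 49.414}
```

View pics/f8.png

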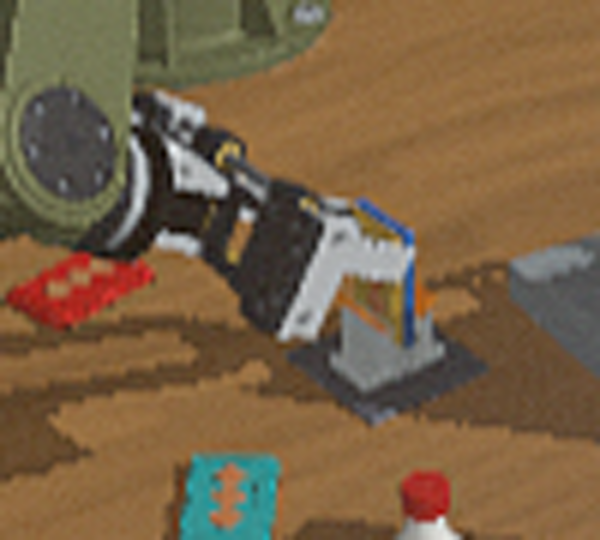

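```bash
python3 -m inch '{"grip":[-1,-1,-1,-1,-1],"travel":[[0,0.08,-0.6],[0,0.1,-1.1],[0,0.1,-1.45],[0,0.1,-1.5],[0,0.1,-1.5]],"turn":[[0,0,0],[0,0,0],[0,0,0],[0,0,0],[0,0,0]]}' 40
```

```text
clock: 34.3
eef_pos: [493.6, -76.0, 73.1]
eef_rot: [3.14, -1.046, 1.713]
wrist_force: [-0.6, -0.8, -1.8]
finger_gap: 49.0
```

```bash
python3 -m inch '{"grip":[-1,-1,-1],"travel":[[0,0,-0.1],[0,0,-0.2],[0,0,-0.2]],"turn":[[0,0,0],[0,0,0],[0,0,0]]}' 40
```

```text
clock: 34.67
eef_pos: [493.7, -76.1, 72.7]
eef_rot: [3.137, -1.048, 1.716]
wrist_force: [-3.6, -1.5, 11.0]
finger_gap: 49.6
```

On the floor of the slot. Release, retreat, swing to the other side.

```bash
python3 -m inch '{"grip":[-1,0.4,0.4,0.5,0.5,0.5,0.5,0.5,0.5,0.5],"travel":[[0,0,0.05],[0,0,0.05],[0,0,0.05],[0.3,-2.2,1.3],[0.6,-4.4,2.6],[0.96,-6.9,4],[1,-7.5,8],[1,-7.5,12],[1,-7.5,16],[1,-7.5,16]],"turn":[[0,0,0],[0,0,0],[0,0,0],[0,0,0],[0,0,0],[0,0,0],[0,0,0],[0,0,0],[0,0,0],[0,0,0]]}' 10;python3 - <<'E'
from h import *
st()
go((495,-30,230),8,-42,10)
for n,hr in(('scene',(10,30)),('scene',(100,130)),('top',(100,130)),('top',(10,30))):
    P=np.vstack([heldpts(n,(450,-110,60),(540,-45,100),hr) for _ in range(3)])
    if len(P)>10:
        c=P.mean(0);vt=np.linalg.svd(P-c,full_matrices=False)[2];print(n,hr,len(P),c.round(1),P.min(0).round(),P.max(0).round(),vt.round(2).tolist())
p,d,W=cloud('scene');crop(p,(190,110,430,260),3,'pics/f10.png')
E
```

```text
clock: 35.92
eef_pos: [504.2, -151.4, 235.1]
eef_rot: [3.13, -1.044, 1.722]
wrist_force: [0.5, -0.1, -1.3]
finger_gap: 70.2
{'clock': 35.925, 'joints': [-0.676, 0.635, 1.285, 0.713, 2.002, -0.787], 'eef_pos': [504.232, -151.403, 235.094], 'eef_rot': [3.13, -1.044, 1.722], 'wrist_force': [0.515, -0.07, -1.301], 'finger_gap': 70.175}
travel [[-0.09, 1.21, -0.05], [-0.18, 2.43, -0.1], [-0.28, 3.64, -0.15], [-0.37, 4.86, -0.2], [-0.46, 6.07, -0.25], [-0.55, 7.28, -0.31], [-0.65, 8.5, -0.36], [-0.74, 9.71, -0.41], [-0.83, 10.93, -0.46], [-0.92, 12.14, -0.51]] turn [[-10.1, -1.4, -0.0], [-20.2, -2.8, -0.1], [-30.3, -4.2, -0.1], [-40.3, -5.6, -0.1], [-50.4, -7.0, -0.2], [-60.5, -8.4, -0.2], [-70.6, -9.8, -0.2], [-80.7, -11.2, -0.3], [-90.8, -12.6, -0.3], [-100.9, -14.0, -0.4]]
scene (10, 30) 175 [495.8 -78.2  76.7] [468. -84.  60.] [522. -72.  92.] [[0.99, 0.13, -0.04], [-0.04, -0.0, -1.0], [0.13, -0.99, 0.0]]
scene (100, 130) 54 [505.6 -70.6  84.7] [479. -78.  61.] [521. -66.  94.] [[0.87, 0.18, -0.46], [0.46, 0.08, 0.89], [-0.2, 0.98, 0.01]]
top (100, 130) 96 [489.6 -73.2  87.7] [466. -78.  69.] [514. -69.  97.] [[-0.99, -0.13, -0.05], [0.04, 0.02, -1.0], [-0.14, 0.99, 0.02]]
top (10, 30) 16 [494.9 -79.1  82.8] [475. -84.  61.] [510. -52.  89.] [[-0.9, -0.35, 0.26], [0.43, -0.66, 0.62], [-0.04, 0.67, 0.74]]
```

View pics/f10.png

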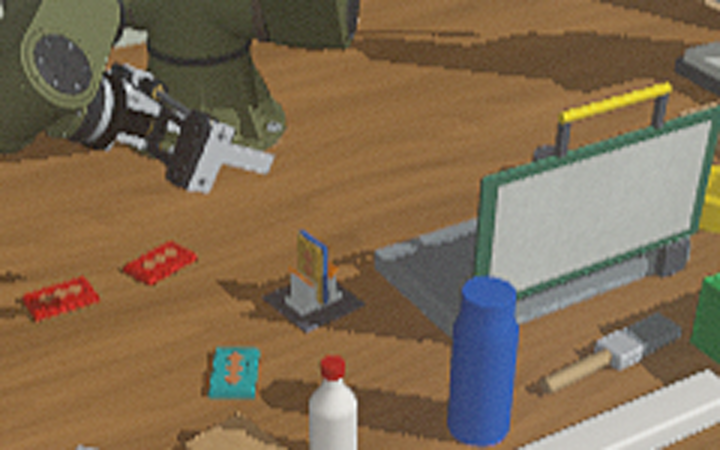

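Same pose as die 1. Repeat the swing and second grip.

```bash
python3 -m inch '{"grip":[0.5,0.5,0.5,0.5,0.5,0.5,0.5,0.5,0.5,0.5],"travel":[[-0.1,1.2,0],[-0.2,2.4,0],[-0.3,3.6,0],[-0.4,4.8,0],[-0.5,6,0],[-0.5,7.3,0],[-0.6,8.5,0],[-0.7,9.7,0],[-0.8,10.9,-0.2],[-0.9,12.1,-0.4]],"turn":[[-10.1,-1.4,0],[-20.2,-2.8,-0.1],[-30.3,-4.2,-0.1],[-40.3,-5.6,-0.1],[-50.4,-7,-0.2],[-60.5,-8.4,-0.2],[-70.6,-9.8,-0.2],[-80.7,-11.2,-0.3],[-90.8,-12.6,-0.3],[-100.9,-14,-0.4]]}' 40;python3 - <<'E'
from h import *
s=st()
T=np.array((493.3,-74.7,70.3)); A=T-70*Rd(8,-42).as_matrix()[:,2]
go(A,8,-42);go(T,8,-42)
E
```

```text
clock: 37.83
eef_pos: [495.0, -29.3, 229.5]
eef_rot: [3.135, 0.736, 1.703]
wrist_force: [0.2, -0.1, 0.8]
finger_gap: 70.2
{'clock': 37.825, 'joints': [0.236, 0.218, 1.736, -0.754, 1.351, 0.336], 'eef_pos': [494.991, -29.318, 229.517], 'eef_rot': [3.135, 0.736, 1.703], 'wrist_force': [0.156, -0.076, 0.8], 'finger_gap': 70.202}
travel [[-0.82, 0.1, -10.72]] turn [[0.1, 0.3, 0.2]]
travel [[-0.17, -4.54, -15.92]] turn [[0.1, 0.3, 0.2]]
```

```bash
python3 -m inch '{"grip":[0.5,0.5,0.5,0.5,0.5,0.5,0.5,0.5],"travel":[[-0.3,0,-4],[-0.6,0.1,-8],[-0.8,0.1,-10.7],[-0.6,-1.5,-12.4],[-0.4,-3,-14],[-0.17,-4.55,-15.9],[-0.17,-4.55,-15.9],[-0.17,-4.55,-15.9]],"turn":[[0,0.3,0.2],[0,0.3,0.2],[0,0.3,0.2],[0,0.3,0.2],[0,0.3,0.2],[0,0.3,0.2],[0,0.3,0.2],[0,0.3,0.2]]}' 40;python3 - <<'E'
from h import *
st()
p,d,W=cloud('scene');crop(p,(230,130,350,240),5,'pics/f11.png')
E
```

```text
clock: 38.83
eef_pos: [493.6, -74.4, 71.2]
eef_rot: [3.141, 0.735, 1.711]
wrist_force: [0.3, -0.2, 0.2]
finger_gap: 70.4
{'clock': 38.825, 'joints': [0.145, 0.433, 1.885, -0.887, 1.045, 0.559], 'eef_pos': [493.552, -74.419, 71.194], 'eef_rot': [3.141, 0.735, 1.711], 'wrist_force': [0.267, -0.186, 0.245], 'finger_gap': 70.409}
```

View pics/f11.png

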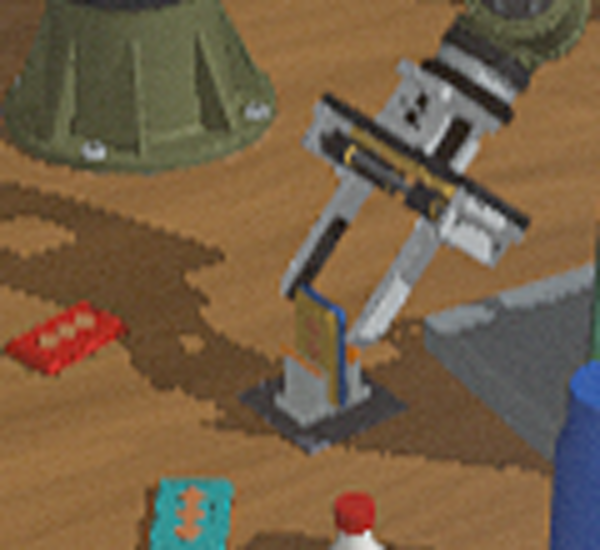

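```bash
python3 -m inch '{"grip":[-1,-1,-1,-1,-1],"travel":[[0,0,0],[0,0,0],[0,0,0],[0,0,0],[0,0,0]],"turn":[[0,0,0],[0,0,0],[0,0,0],[0,0,0],[0,0,0]]}' 40;  python3 -m inch '{"grip":[-1,-1,-1,-1,-1,-1],"travel":[[0,0,2],[0,0,5],[0,0,9],[0,0,13],[0,0,15],[0,0,15]],"turn":[[0,0,0],[0,0,0],[0,0,0],[0,0,0],[0,0,0],[0,0,0]]}' 40;python3 - <<'E'
from h import *
s=st()
p,d,W=cloud('scene');crop(p,(230,110,350,240),4,'pics/f13.png')
for n,hr in(('scene',(10,30)),('scene',(100,130)),('top',(100,130))):
    P=np.vstack([heldpts(n,(450,-110,130),(540,-45,255),hr) for _ in range(3)])
    if len(P)>10:
        c=P.mean(0);vt=np.linalg.svd(P-c,full_matrices=False)[2];print(n,hr,len(P),c.round(1),P.min(0).round(),P.max(0).round(),vt.round(2).tolist())
go((520,40,240),1.3,48,10)
E
```

```text
clock: 39.5
eef_pos: [493.8, -74.3, 71.6]
eef_rot: [3.14, 0.735, 1.71]
wrist_force: [-1.6, -0.1, 4.2]
finger_gap: 49.1
clock: 40.25
eef_pos: [494.0, -74.3, 221.7]
eef_rot: [3.139, 0.735, 1.709]
wrist_force: [0.9, -0.8, -1.4]
finger_gap: 49.6
{'clock': 40.25, 'joints': [0.145, 0.198, 1.779, -0.777, 1.274, 0.286], 'eef_pos': [493.975, -74.273, 221.739], 'eef_rot': [3.139, 0.735, 1.709], 'wrist_force': [0.865, -0.817, -1.395], 'finger_gap': 49.581}
scene (10, 30) 534 [496.6 -77.7 202.3] [454. -85. 159.] [526. -48. 248.] [[0.04, -0.04, -1.0], [-1.0, -0.07, -0.03], [0.07, -1.0, 0.04]]
scene (100, 130) 126 [512.2 -70.2 205.1] [470. -78. 157.] [522. -65. 242.] [[0.3, 0.06, -0.95], [-0.95, -0.09, -0.31], [-0.1, 0.99, 0.03]]
top (100, 130) 71 [495.1 -72.6 237.7] [471. -77. 233.] [515. -69. 246.] [[-0.99, -0.14, -0.0], [0.01, -0.1, -1.0], [-0.14, 0.99, -0.1]]
travel [[0.26, 1.14, 0.19], [0.52, 2.29, 0.37], [0.79, 3.43, 0.56], [1.05, 4.57, 0.75], [1.31, 5.72, 0.94], [1.57, 6.86, 1.12], [1.84, 8.0, 1.31], [2.1, 9.15, 1.5], [2.36, 10.29, 1.69], [2.62, 11.43, 1.87]] turn [[9.0, 0.7, -0.5], [18.0, 1.5, -1.1], [27.0, 2.2, -1.6], [35.9, 2.9, -2.1], [44.9, 3.7, -2.6], [53.9, 4.4, -3.2], [62.9, 5.2, -3.7], [71.9, 5.9, -4.2], [80.9, 6.6, -4.7], [89.9, 7.4, -5.3]]
```

View pics/f13.png

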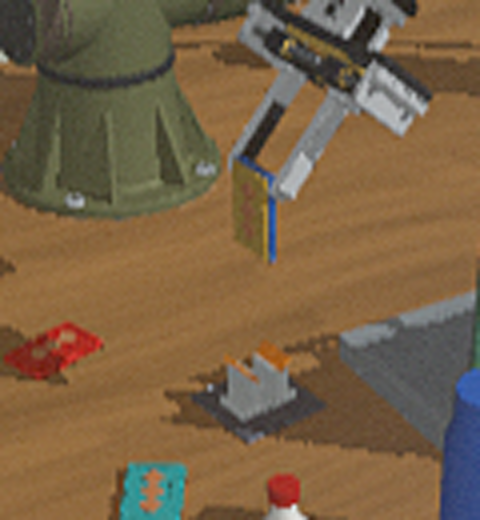

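```bash
python3 -m inch '{"grip":[-1,-1,-1,-1,-1,-1,-1,-1,-1,-1],"travel":[[0.3,1.2,0.5],[0.5,2.3,1],[0.8,3.4,1.5],[1,4.6,2],[1.3,5.7,2],[1.6,6.9,2],[1.8,8,2],[2.1,9.2,2],[2.4,10.3,2],[2.6,11.4,2]],"turn":[[9,0.7,-0.5],[18,1.5,-1.1],[27,2.2,-1.6],[35.9,2.9,-2.1],[44.9,3.7,-2.6],[53.9,4.4,-3.2],[62.9,5.2,-3.7],[71.9,5.9,-4.2],[80.9,6.6,-4.7],[89.9,7.4,-5.3]]}' 40;python3 - <<'E'
from h import *
s=st()
go((540.5,121,95),1.3,48,4)
E
```

```text
clock: 42.0
eef_pos: [520.0, 39.5, 241.4]
eef_rot: [-3.141, -0.843, 1.592]
wrist_force: [-0.8, -0.4, -2.0]
finger_gap: 49.4
{'clock': 42.0, 'joints': [-0.367, 0.348, 1.589, 0.762, 1.597, -0.527], 'eef_pos': [519.981, 39.543, 241.416], 'eef_rot': [-3.141, -0.843, 1.592], 'wrist_force': [-0.803, -0.362, -1.984], 'finger_gap': 49.377}
travel [[0.51, 2.04, -3.66], [1.03, 4.07, -7.32], [1.54, 6.11, -10.98], [2.05, 8.15, -14.64]] turn [[-0.1, -0.0, 0.0], [-0.1, -0.0, 0.0], [-0.2, -0.0, 0.0], [-0.3, -0.0, 0.0]]
```

```bash
python3 -m inch '{"grip":[-1,-1,-1,-1,-1,-1],"travel":[[0.5,3,-3],[1,5.5,-7],[1.5,7.5,-11],[2.05,8.15,-14.4],[2.05,8.15,-14.4],[2.05,8.15,-14.4]],"turn":[[-0.1,0,0],[-0.2,0,0],[-0.3,0,0],[-0.3,0,0],[-0.3,0,0],[-0.3,0,0]]}' 40;python3 - <<'E'
from h import *
s=st()
p,d,W=cloud('top');crop(p,(190,130,370,280),4,'pics/f15.png')
P=np.vstack([heldpts('top',(480,60,70),(600,200,150),(100,130)) for _ in range(3)])
c=P.mean(0);vt=np.linalg.svd(P-c,full_matrices=False)[2];print(len(P),c.round(1),P.min(0).round(),P.max(0).round(),vt.round(3).tolist())
E
```

```text
clock: 42.75
eef_pos: [540.9, 120.6, 98.6]
eef_rot: [3.14, -0.837, 1.594]
wrist_force: [-0.3, 0.9, -0.9]
finger_gap: 49.2
{'clock': 42.75, 'joints': [-0.213, 0.543, 1.681, 0.849, 1.297, -0.641], 'eef_pos': [540.923, 120.609, 98.619], 'eef_rot': [3.14, -0.837, 1.594], 'wrist_force': [-0.253, 0.927, -0.852], 'finger_gap': 49.212}
1180 [538.8 141.4 101.3] [513. 101.  90.] [563. 180. 116.] [[-0.099, 0.995, -0.011], [0.995, 0.099, -0.006], [0.005, 0.012, 1.0]]
```

View pics/f15.png

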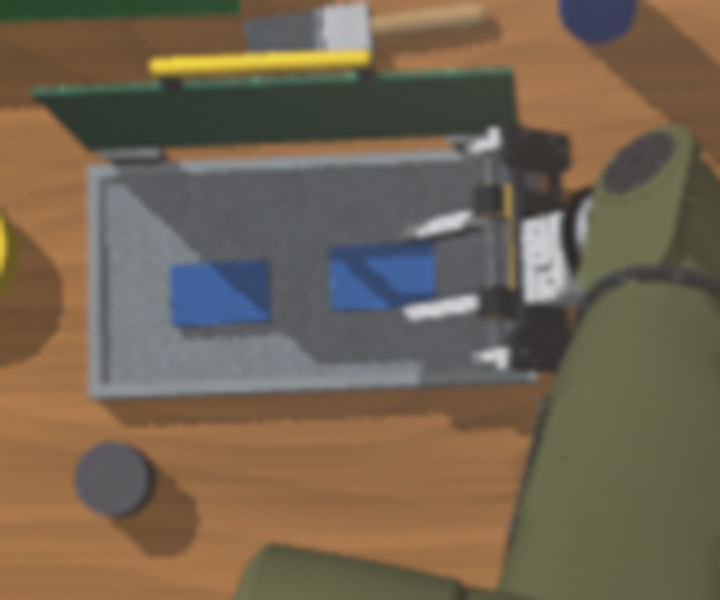

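```bash
python3 -m inch '{"grip":[-1,-1,-1,-1,-1],"travel":[[0,0,-3],[0,0,-5],[0,0,-6.3],[0,0,-6.8],[0,0,-6.8]],"turn":[[0,0,0],[0,0,0],[0,0,0],[0,0,0],[0,0,0]]}' 40; python3 -m inch '{"grip":[-1,-1],"travel":[[0,0,-0.15],[0,0,-0.15]],"turn":[[0,0,0],[0,0,0]]}' 40
```

```text
clock: 43.58
eef_pos: [541.1, 120.6, 30.7]
eef_rot: [3.139, -0.837, 1.594]
wrist_force: [0.6, -0.3, -2.0]
finger_gap: 49.3
clock: 43.82
eef_pos: [541.2, 120.6, 29.6]
eef_rot: [3.138, -0.837, 1.595]
wrist_force: [-0.2, 0.1, -1.8]
finger_gap: 49.6
```

```bash
python3 -m inch '{"grip":[-1,-1],"travel":[[0,0,-0.12],[0,0,-0.12]],"turn":[[0,0,0],[0,0,0]]}' 40
```

```text
clock: 44.08
eef_pos: [541.3, 120.6, 28.4]
eef_rot: [3.138, -0.837, 1.595]
wrist_force: [-0.4, -0.4, -1.1]
finger_gap: 49.5
```

```bash
python3 -m inch '{"grip":[-1,-1,0.4,0.4,0.4,0.4,0.4,0.4,0.4],"travel":[[0,0,-0.1],[0,0,-0.1],[0,0,-0.05],[0,0,0],[0,0,0.1],[0,-1.5,1.4],[0,-4.4,4],[0,-6,9],[0,-9,15]],"turn":[[0,0,0],[0,0,0],[0,0,0],[0,0,0],[0,0,0],[0,0,0],[0,0,0],[0,0,0],[0,0,0]]}' 10;python3 - <<'E'
from h import *
s=st()
for n in('top','scene'):
    p,d,W=cloud(n);crop(p,(190,130,370,280) if n=='top' else (190,130,430,310),4 if n=='top' else 3,f'pics/g_{n}.png')
for y in (278,141):
    P=np.vstack([heldpts('top',(480,y-60,10),(600,y+60,60),(100,130)) for _ in range(3)])
    c=P.mean(0);vt=np.linalg.svd(P-c,full_matrices=False)[2];print(len(P),c.round(1),P.min(0).round(),P.max(0).round(),vt.round(3).tolist())
p=manip.camera('top')[0];cv2.imwrite('pics/g_full.png',p[:,:,::-1])
E
```

```text
clock: 45.2
eef_pos: [540.7, 31.3, 176.4]
eef_rot: [3.139, -0.836, 1.594]
wrist_force: [0.7, -0.2, 0.5]
finger_gap: 65.8
{'clock': 45.2, 'joints': [-0.366, 0.467, 1.582, 0.76, 1.51, -0.604], 'eef_pos': [540.706, 31.34, 176.372], 'eef_rot': [3.139, -0.836, 1.594], 'wrist_force': [0.652, -0.18, 0.491], 'finger_gap': 65.79}
1087 [538.4 278.2  30.6] [514. 240.  19.] [564. 318.  44.] [[0.015, -1.0, 0.01], [1.0, 0.015, -0.016], [-0.015, -0.01, -1.0]]
1061 [538.9 140.3  30.6] [515. 102.  18.] [565. 178.  46.] [[0.038, -0.999, -0.004], [0.999, 0.039, -0.026], [-0.026, 0.003, -1.0]]
```

View pics/g_full.png

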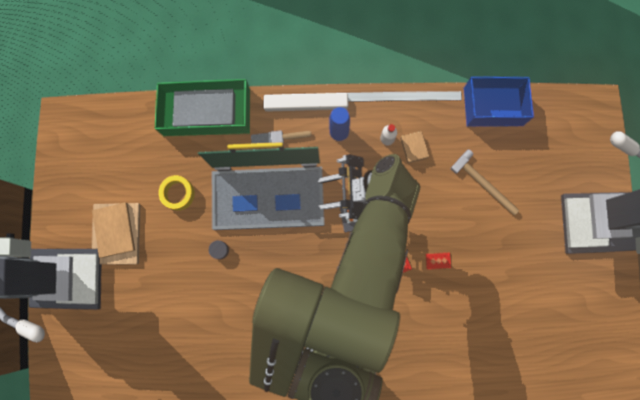

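View pics/g_scene.png

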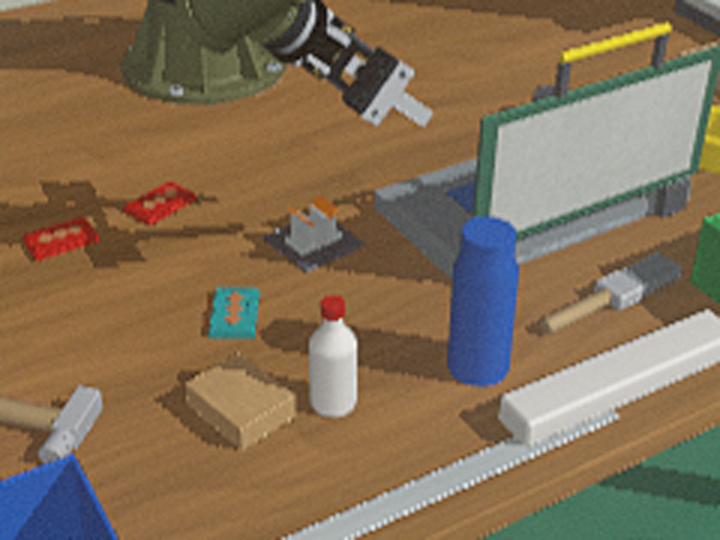

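```bash
python3 -c "
from h import *
go((600,150,350),1.3,0,6)"
```

```text
travel [[0.99, 1.95, 2.94], [1.97, 3.9, 5.89], [2.96, 5.85, 8.83], [3.94, 7.8, 11.77], [4.93, 9.75, 14.72], [5.91, 11.7, 17.66]] turn [[-8.0, -0.2, 0.0], [-16.0, -0.3, 0.0], [-24.0, -0.5, 0.0], [-32.0, -0.7, 0.0], [-40.0, -0.9, 0.0], [-48.0, -1.0, 0.0]]
```

```bash
python3 -m inch '{"grip":[-0.2,-0.2,-0.2,-0.2,-0.2,-0.2,-0.2],"travel":[[0,1,4],[0,2.5,9],[1,4,13],[2.5,6,17],[4,9,17.6],[5.9,11.7,17.6],[5.9,11.7,17.6]],"turn":[[-8,-0.2,0],[-16,-0.3,0],[-24,-0.5,0],[-32,-0.7,0],[-40,-0.9,0],[-48,-1,0],[-48,-1,0]]}' 20;python3 - <<'E'
from h import *
s=st()
P=np.vstack([heldpts('scene',(600,110,255),(720,310,300),(22,34),150) for _ in range(3)])
print(len(P),P.mean(0),P.min(0),P.max(0),np.polyfit(P[:,1],P[:,0],1))
go((664.8,210.5,330),1.3,0,3)
E
```

```text
clock: 46.52
eef_pos: [600.0, 153.7, 347.5]
eef_rot: [-3.138, 0.002, 1.598]
wrist_force: [-0.9, -0.5, -0.6]
finger_gap: 37.3
{'clock': 46.525, 'joints': [0.192, 0.412, 1.049, -0.002, 1.684, 0.165], 'eef_pos': [599.959, 153.712, 347.484], 'eef_rot': [-3.138, 0.002, 1.598], 'wrist_force': [-0.93, -0.547, -0.595], 'finger_gap': 37.292}
404 [669.45516002 208.42558039 276.84687534] [660.09178447 133.30924076 262.83043712] [676.94240158 290.55540296 283.46694238] [-1.92401386e-02  6.73465297e+02]
travel [[2.17, 2.03, -0.63], [4.34, 4.05, -1.25], [6.51, 6.08, -1.88]] turn [[-0.0, -0.0, 0.0], [-0.0, -0.1, 0.0], [-0.0, -0.1, 0.0]]
```

```bash
python3 -m inch '{"grip":[-0.2,-0.2,-0.2,-0.2,-0.2,-0.2,-0.2],"travel":[[2.2,2,0],[4.4,4,0],[6.5,5.8,0],[6.5,5.8,0],[6.5,5.8,-3],[6.5,5.8,-5],[6.5,5.8,-5]],"turn":[[0,0,0],[0,0,0],[0,0,0],[0,0,0],[0,0,0],[0,0,0],[0,0,0]]}' 20;python3 - <<'E'
from h import *
s=st()
p,d,W=cloud('scene');crop(p,(290,50,450,220),4,f'pics/h1.png')
go((664.8,210.5,256.7),1.3,0,1)
E
```

```text
clock: 47.55
eef_pos: [664.1, 206.2, 298.0]
eef_rot: [-3.138, -0.0, 1.591]
wrist_force: [0.4, 0.8, -0.9]
finger_gap: 37.7
{'clock': 47.55, 'joints': [0.248, 0.619, 0.857, 0.001, 1.67, 0.228], 'eef_pos': [664.075, 206.2, 298.024], 'eef_rot': [-3.138, -0.0, 1.591], 'wrist_force': [0.429, 0.755, -0.921], 'finger_gap': 37.707}
travel [[0.04, 0.4, -4.29]] turn [[-0.0, -0.1, 0.1]]
```

View pics/h1.png

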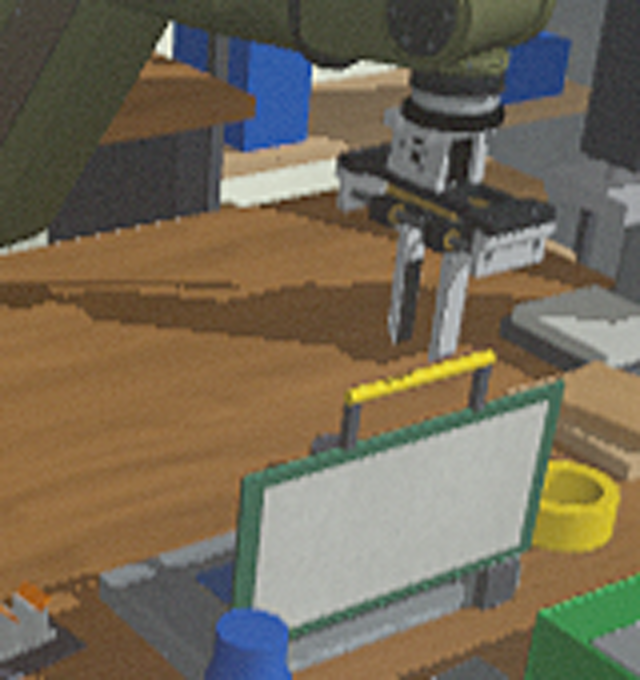

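```bash
python3 -m inch '{"grip":[-0.2,-0.2,-0.2,-1,-1,-1,-1],"travel":[[0,0.4,-2],[0,0.4,-4],[0,0.4,-4.2],[0,0.4,-4.2],[0,0.4,-4.2],[0,0.4,-4.2],[0,0.4,-4.2]],"turn":[[0,0,0],[0,0,0],[0,0,0],[0,0,0],[0,0,0],[0,0,0],[0,0,0]]}' 25;python3 - <<'E'
from h import *
s=st()
f=lambda t:np.array([-225*np.cos(t)+3*np.sin(t),225*np.sin(t)+3*np.cos(t)])
for t in [85,79,73,67,61,55,49,43,37,31,25,19,13,7,3,0,-1]:
    d=f(np.radians(t))-f(np.radians(91)); print(t,np.round([d[0]/10,d[0]*.023/10,d[1]/10],2).tolist())
E
```

```text
clock: 48.48
eef_pos: [664.7, 210.5, 258.3]
eef_rot: [-3.141, -0.001, 1.591]
wrist_force: [0.8, -0.2, 3.8]
finger_gap: 10.8
{'clock': 48.475, 'joints': [0.254, 0.626, 0.934, 0.001, 1.582, 0.233], 'eef_pos': [664.651, 210.518, 258.327], 'eef_rot': [-3.141, -0.001, 1.591], 'wrist_force': [0.771, -0.214, 3.781], 'finger_gap': 10.845}
85 [-2.35, -0.05, -0.05]
79 [-4.69, -0.11, -0.35]
73 [-6.98, -0.16, -0.89]
67 [-9.21, -0.21, -1.66]
61 [-11.34, -0.26, -2.67]
55 [-13.35, -0.31, -3.89]
49 [-15.23, -0.35, -5.31]
43 [-16.94, -0.39, -6.93]
37 [-18.48, -0.43, -8.71]
31 [-19.82, -0.46, -10.65]
25 [-20.96, -0.48, -12.71]
19 [-21.87, -0.5, -14.88]
13 [-22.55, -0.52, -17.14]
7 [-22.99, -0.53, -19.45]
3 [-23.15, -0.53, -21.01]
0 [-23.19, -0.53, -22.19]
-1 [-23.19, -0.53, -22.58]
```

```bash
python3 -m inch '{"grip":[-1,-1,-1,-1,-1,-1,-1,-1,-1],"travel":[[-2.3,-0.05,-0.05],[-4.7,-0.1,-0.35],[-7,-0.16,-0.9],[-9.2,-0.2,-1.65],[-11.3,-0.26,-2.65],[-13.3,-0.3,-3.9],[-15.2,-0.35,-5.3],[-16.9,-0.4,-6.9],[-16.9,-0.4,-6.9]],"turn":[[0,0,0],[0,0,0],[0,0,0],[0,0,0],[0,0,0],[0,0,0],[0,0,0],[0,0,0],[0,0,0]]}' 25;python3 - <<'E'
from h import *
s=st()
f=lambda t:np.array([-225*np.cos(t)+3*np.sin(t),225*np.sin(t)+3*np.cos(t)])
z=s['eef_pos'][2]-258.3+48+f(np.radians(91))[1]; print('theta est',np.degrees(np.arcsin((z-48-2)/225)))
for t in [37,31,25,19,13,7,3,0,-1]:
    d=f(np.radians(t))-f(np.radians(43)); print(t,np.round([d[0]/10,d[0]*.023/10,d[1]/10],2).tolist())
p,d,W=cloud('scene');crop(p,(290,50,450,220),4,f'pics/h2.png')
E
```

```text
clock: 49.6
eef_pos: [494.1, 207.0, 188.6]
eef_rot: [-3.139, -0.001, 1.592]
wrist_force: [-5.0, 3.3, -0.7]
finger_gap: 10.9
{'clock': 49.6, 'joints': [0.327, 0.284, 1.582, 0.002, 1.278, 0.305], 'eef_pos': [494.093, 207.027, 188.649], 'eef_rot': [-3.139, -0.001, 1.592], 'wrist_force': [-4.987, 3.251, -0.69], 'finger_gap': 10.935}
theta est 42.93475858908914
37 [-1.54, -0.04, -1.78]
31 [-2.88, -0.07, -3.72]
25 [-4.01, -0.09, -5.78]
19 [-4.93, -0.11, -7.96]
13 [-5.6, -0.13, -10.21]
7 [-6.04, -0.14, -12.52]
3 [-6.2, -0.14, -14.09]
0 [-6.25, -0.14, -15.26]
-1 [-6.25, -0.14, -15.66]
```

View pics/h2.png

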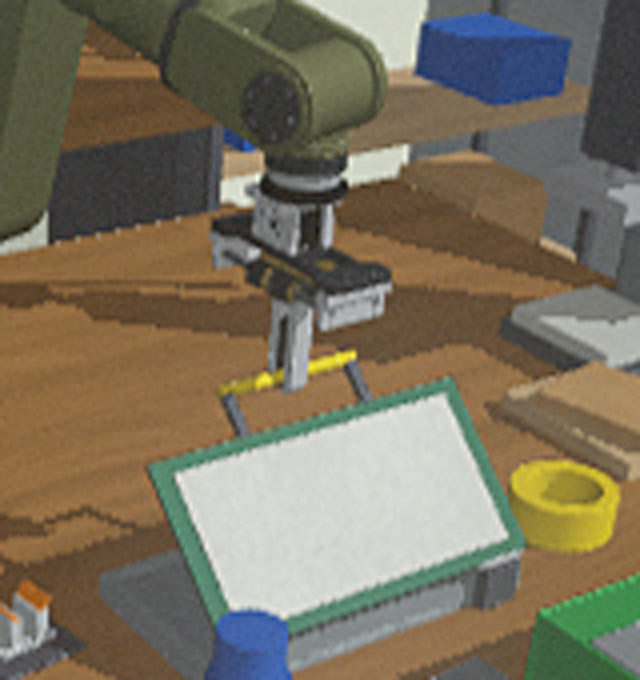

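```bash
python3 -m inch '{"grip":[-1,-1,-1,-1,-1,-1,-1,-1],"travel":[[-1.5,-0.04,-1.8],[-2.9,-0.07,-3.7],[-4,-0.09,-5.8],[-4.9,-0.11,-8],[-5.6,-0.13,-10.2],[-6.05,-0.14,-12.5],[-6.2,-0.14,-14],[-6.2,-0.14,-14]],"turn":[[0,0,0],[0,0,0],[0,0,0],[0,0,0],[0,0,0],[0,0,0],[0,0,0],[0,0,0]]}' 25;python3 -m inch '{"grip":[-1,-1,-1],"travel":[[0,0,-0.6],[0,0,-1.1],[0,0,-1.3]],"turn":[[0,0,0],[0,0,0],[0,0,0]]}' 25
```

```text
clock: 50.65
eef_pos: [432.5, 205.9, 48.3]
eef_rot: [-3.138, -0.002, 1.592]
wrist_force: [0.4, 4.9, -4.0]
finger_gap: 11.2
clock: 51.02
eef_pos: [431.9, 205.9, 34.8]
eef_rot: [-3.137, -0.001, 1.592]
wrist_force: [-5.7, 1.9, 2.8]
finger_gap: 11.3
```

```bash
python3 -m inch '{"grip":[-1,-1,-1],"travel":[[0,0,-0.2],[0,0,-0.3],[0,0,-0.3]],"turn":[[0,0,0],[0,0,0],[0,0,0]]}' 25; python3 -m inch '{"grip":[-0.4,-0.4,-0.4,-0.4,-0.4,-0.4],"travel":[[0,0,0.2],[0,0,0.3],[0,0,2],[0,0,5],[0,0,8],[0,0,8]],"turn":[[0,0,0],[0,0,0],[0,0,0],[0,0,0],[0,0,0],[0,0,0]]}' 25;python3 - <<'E'
from h import *
s=st()
for n in ('scene','top'):
    p,d,W=cloud(n);crop(p,(290,50,450,220) if n=='scene' else (190,130,370,280),4,f'pics/i_{n}.png')
    if n=='scene':
        P=W[185:205,350:400].reshape(-1,3);print(P.mean(0));vt=np.linalg.svd(P-P.mean(0),full_matrices=False)[2];print(vt[2])
E
```

```text
clock: 51.4
eef_pos: [432.0, 206.1, 33.7]
eef_rot: [-3.137, -0.002, 1.592]
wrist_force: [-15.9, -2.8, 34.9]
finger_gap: 11.4
clock: 52.15
eef_pos: [433.0, 206.3, 115.2]
eef_rot: [-3.14, -0.003, 1.592]
wrist_force: [-1.7, -0.4, -0.0]
finger_gap: 27.9
{'clock': 52.15, 'joints': [0.367, 0.245, 1.816, 0.003, 1.081, 0.344], 'eef_pos': [432.964, 206.319, 115.184], 'eef_rot': [-3.14, -0.003, 1.592], 'wrist_force': [-1.712, -0.436, -0.04], 'finger_gap': 27.941}
[nan nan nan]Traceback (most recent call last):
  File "<stdin>", line 6, in <module>
    u, s, vh = gufunc(a, signature=signature)
               ~~~~~~^^^^^^^^^^^^^^^^^^^^^^^^
    raise LinAlgError("SVD did not converge")
numpy.linalg.LinAlgError: SVD did not converge
```

View pics/i_scene.png

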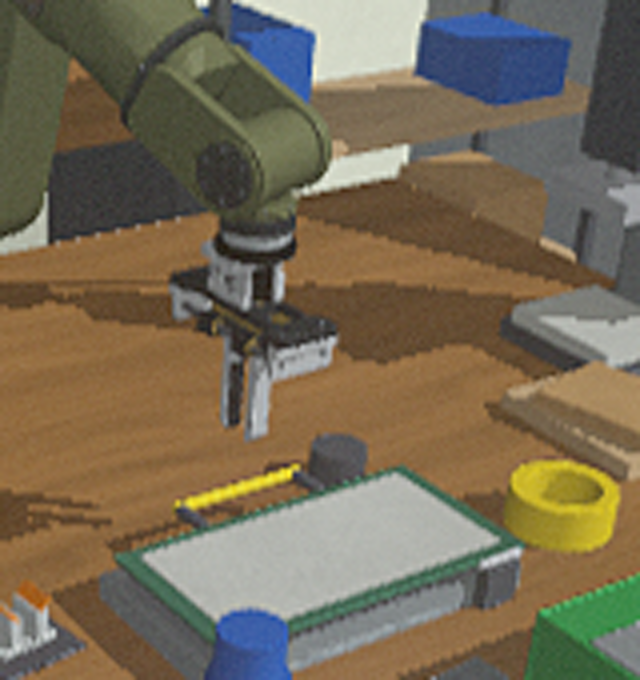

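```bash
python3 -m inch '{"grip":[0,0,0,0,0],"travel":[[0,-1,5],[-2,-5,10],[-3,-10,14],[-4,-15,15],[-4,-15,15]],"turn":[[0,0,0],[0,0,0],[0,0,0],[0,0,0],[0,0,0]]}' 25;python3 - <<'E'
from h import *
s=st()
for n,b in (('scene',(350,182,400,205)),('top',(225,175,305,200))):
    p,d,W=cloud(n);cv2.imwrite(f'pics/j_{n}.png',p[:,:,::-1])
    h,sa,v=cv2.split(cv2.cvtColor(p,cv2.COLOR_RGB2HSV))
    m=(sa<45)&(v>140)&(W[...,0]>480)&(W[...,0]<655)&(W[...,1]>50)&(W[...,1]<360)&(W[...,2]>20)&(W[...,2]<120)
    P=W[m];print(n,len(P),P.mean(0).round(1),np.linalg.svd(P-P.mean(0),full_matrices=False)[2][2].round(4))
    P=heldpts(n,(390,120,30),(470,300,90),(22,34),150);print('bar',P.mean(0).round(1))
E
```

```text
clock: 52.82
eef_pos: [392.1, 53.7, 263.8]
eef_rot: [-3.138, -0.001, 1.588]
wrist_force: [0.2, 0.7, -0.4]
finger_gap: 47.0
{'clock': 52.825, 'joints': [0.042, -0.097, 1.822, 0.001, 1.42, 0.025], 'eef_pos': [392.119, 53.655, 263.762], 'eef_rot': [-3.138, -0.001, 1.588], 'wrist_force': [0.166, 0.655, -0.421], 'finger_gap': 47.048}
scene 1717 [571.1 206.3  57.4] [8.3e-03 9.0e-04 1.0e+00]
bar [436.3 204.8  56.2]
top 4319 [568.1 212.7  54.1] [6.e-04 7.e-04 1.e+00]
bar [430.  221.5  54.6]
```

View pics/j_scene.png

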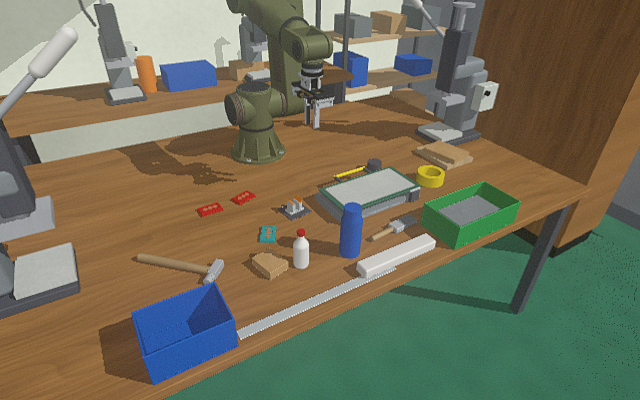

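View pics/j_top.png

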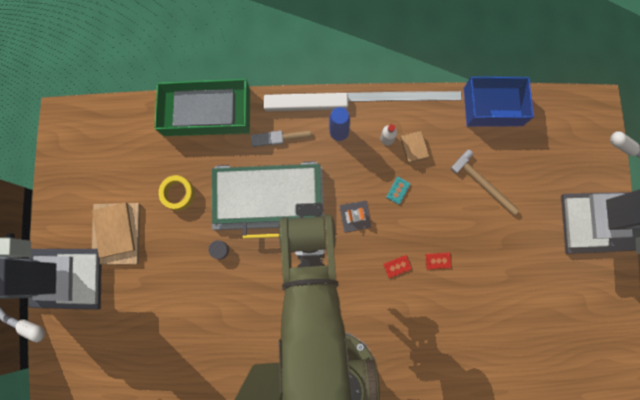

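```bash
python3 -c "
from cell import manip
print(manip.sign_off())"
```

```text
the job is handed in; nothing more can be done
None
```

I opened the cover to about 91° and turned over both brass dies through the slotted stand; only two were on the bench. I laid them blue side up, apart, on the felt, folded the cover down and handed the job in after about 53 s.

- **Dies:** Before closing, the top camera showed both flat on the felt, centred near (538, 278) and (539, 140) mm. Their blue backs read 31 mm above the bench, against 32 mm for a die lying on the felt.
- **Cover:** I pressed it against its stop with about 35 N. Afterwards its panel read level to within 0.5° in both cameras, with the robot clear and touching nothing.
- **Other things:** The red and turquoise look-alikes and the other bench items look unmoved in the last pictures from both cameras.
- **Disagreement:** The scene camera read about 5 mm farther in x than the top camera. I went by the top camera, which matched where the bar sat when the gripper closed on it.

I noticed no knocked die and no grip slip during the run.

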